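# Pivot a steel press plate down onto a glued panel

### The job

Press the freshly glued plank panel: lift the steel plate out of its peg rack, first rest its lower edge on the ledge of the press bed against the fence while the plate still stands steeply, then pivot it down gently, supported until it is nearly down and never dropped, so that it ends flat on the panel, square and centred along the fence with its edge up against it. Do not shift the panel and leave the other things on the table alone.

Things in the scene. Friction and masses are not known exactly. Their poses are not given: they have to be found in the camera images.
- press_plate: Steel plate 150 x 100 x 8 mm, about 0.8 kg, loose; starts upright in the rack on a 100 mm edge (its heel). Two dark 12 mm filled holes, 18 mm below the top edge and 34 mm either side of the middle. Origin: centre of the heel end face. Own z: heel to top edge (up at the start); y: along the 100 mm width; x: through the thickness. Both faces alike.
- plate_top (a point): Middle of the plate's end face opposite the heel edge: its top while it stands, 150 mm from the heel.
- plate_rack: Fixed wooden peg rack: base 80 (own x) x 140 (y) x 14 mm, four round pegs of 10 mm diameter at own x +-11, y +-36 mm, tops 60 mm above the table. The plate stands on the base between the peg rows in a 12 mm gap along own y. Origin: centre of the underside.
- press_bed: Fixed plywood bed on 10 mm feet. Origin on the table; own x points away from the robot to the fence. Board x -80 to +65, y +-65 mm, top at 28 mm; ledge x +15 to +45 mm, top 38 mm; fence behind it x +45 to +65 mm, top 52 mm. The plate laid flat at the fence reaches x -105 mm, 25 mm past the board's near edge, underside 38 mm above the table: room for a finger under its end.
- ledge_mid (a point): Middle of the inner corner between ledge and fence on the press bed (own x +45, y 0, z 38 mm): where the lower edge of the plate goes; axes as those of the press bed.
- panel: Loose glued panel of five mid- and dark-brown wooden strips, 80 x 70 x 10 mm, 0.06 kg, lying on the board of the press bed just in front of the ledge; its top is level with the ledge, 38 mm above the table. Origin: centre of the underside.
- mouse: Bystander: white computer mouse, 58 x 100 x 34 mm, loose. Origin: centre of the underside.
- sanding_block: Bystander: purple sanding block, 34 x 64 x 10 mm, loose. Origin: centre of the underside.
- thread_2: Bystander: thread spool of pale thread, 25 mm across, 29 mm high, standing, loose. Origin: centre of the underside.
- side_cutters: Bystander: red-handled side cutters lying flat, 42 x 110 x 13 mm, loose. Origin: centre of the underside.
There are look-alikes about, which are no part of the job. What is shaped like the panel but white is not meant.

How it is judged:
By the outcome, as a careful person would: the job done as asked, in the order asked, and still so for the second after the job is handed in, with the robot touching nothing.
It also fails if it takes over 48 s, if anything falls off the work surface, if the arm or the gripper's body presses on something with over 40 N, if the wrist force passes 120 N, or if a joint passes its speed limit or range.

### The arm

A 7-joint arm with a two-finger parallel gripper is mounted at the origin on a cart in front of the work surface, level with it; the furniture and walls round the work are solid. World frame = base frame: x ahead of the robot, y to its left, z up, the work surface at z = 0. Lengths are in mm, angles in rad, forces in N, time in s.
With the tool pointing down it reaches from about 400 to 875 mm from the base axis. Payload 6.5 kg.
Tool frame: the origin (TCP) lies midway between the tips of the shut fingers; the grasp point (between the pads) lies 19 mm behind it (arm.tcp_to_grasp is the distance from the TCP to the grasp point, in mm); z points along the fingers, y is the direction in which the jaws open and shut (so a half turn about z gives the same grasp; the last joint's range is limited). The gripper opens to 88 mm and grips with 3 to 60 N. Pads are 18 mm wide; open, the fingers measure 123 mm over their backs; the gripper's body (75 mm by 187 mm) begins 45 mm behind the grasp point.
Start: joints at [-1.206, 0.536, -0.004, 1.538, 0.003, 1.067, -0.071], TCP at [271.433, 590.605, 238.716] pointing down, gripper open.
Joint ranges: [-2.7, 2.7], [-0.37, 2.16], [-1.27, 1.26], [0.24, 2.4], [-1.31, 4.45], [0.19, 1.91], [-2.76, 2.76]. Speed limits (rad/s): [2.39, 2.39, 3.14, 3.14, 3.14, 3.14, 3.14].

### API

Orientations are given as a unit quaternion [w, x, y, z].
In Python, from workcell import arm gives the robot as it stands. The module is installed in compiled form; this text tells all that it offers.
- The arm moves only by the shell command python3 -m handwheel 'ROWS' [OPENING] [FORCE]. ROWS is a JSON object of lists of equal length, an entry for each row: "translation": the shift along the tool's x, y, z each as a share of 100 cm, from -1 to 1, a list of three; "rotation": the turn, a rotation vector about the tool's x, y, z each as a share of 60 degrees, from -1 to 1, a list of three. A call has 1 to 10 rows; each row shifts and turns the commanded pose from where the row before left it, along the tool's axes as they then stand; what a row does not reach is not made up. A row lasts 1/8 s, in which the tool goes at most 62.5 mm and 10.7 degrees, less where a joint would pass 70% of its speed; a pose out of reach is approached as far as the arm can. A call with a number of a shift or a turn outside -1 to 1 is refused whole. A call with a gripper value outside its range is refused whole. OPENING is the opening, from 0 (shut) to 1 (fully open), set as the call begins (- or left out, the last holds). The fingers move at their own pace and stop on an object; FORCE is the grip in N (left out, the last holds). Time passes only in rows, so rows that do not move let the fingers close. It gives the time, the measured TCP pose, the force and the opening at its end, in the units of the state.
- arm.get_obs(): the state, without advancing time (a new reading comes with each control period).
- arm.camera(name): name is "side" or "top"; returns a dict with "pixels" (384x512x3 uint8, red, green, blue), "range_z" (384x512 float32, mm along the optical axis (not along the pixel's ray), 0 where there is no reading), "vertical_fov" (degrees; the focal length in pixels is half the picture's height over the tangent of half this angle, whatever the lens; pixels are square), "cx", "cy" (the principal point, pixels), "rvec" (rotation vector, rad) and "tvec" (3), from world to camera coordinates, as OpenCV has them. Camera axes: x right, y down, z forward; pixel columns grow to the right and rows downward; lengths in mm; the calibration is good to about 2 mm. A picture is of the moment at which its call begins.
- arm.job_done(): hands the job in, once; it reports no verdict.
Trained networks look in a picture, given as the dict that the camera call returned (one of the last four; its "shot" number tells which), for a name from the list of things; names that differ only in an ending like _2 or _b are one class to them, and where a whole thing is asked for, a point or a joint stands for the part that bears it (a point fixed in the world has none). Each returns a list of dicts, best first, with "p" (0 to 1); they miss things now and then, are a little off and sometimes report something else, mostly with a low value. They report only what shows in the picture. A call takes as long as a camera call. They do not tell look-alikes from the thing itself.
- arm.find_in(name, picture): "uv" ([column, row] in pixels, amid what is visible of it).
The state is a dict: "time_s": time; "joints": joint angles; "qd": joint speeds; "joint_torque": joint torques, N m; "tcp_pos": TCP position; "orientation": TCP orientation; "contact_force": force on the tool from outside, world axes, zero at the start; "torque": the same for the moment, N m; "width": finger opening in mm.
Only numpy, scipy, OpenCV 4.12 (cv2) and the standard library are available. Lean on these libraries where they do the work, as an engineer would, in place of code of your own. Each camera call takes 0.05 s, during which the arm holds its last target. There are 200 camera calls.

## Working session

There is one attempt and no reset: what is moved stays moved. The work goes in short steps, Python scripts to look and compute and a shell command to move; the robot and the scene stay as the last step left them, time stands still between calls to the robot, and variables do not carry over. Pictures are saved under pics/ and viewed, about 8 in all and at most 12, crops included, and the job is handed in when it is done.

```bash
mkdir -p pics
cat > h.py <<'E'
import numpy as np, cv2
from workcell import arm
from scipy.spatial.transform import Rotation as R
def cam(n):
    c=arm.camera(n); return c
def cloud(c):
    h,w=c["range_z"].shape
    f=h/2/np.tan(np.radians(c["vertical_fov"])/2)
    v,u=np.mgrid[:h,:w]; z=c["range_z"].astype(float)
    P=np.stack([(u-c["cx"])/f*z,(v-c["cy"])/f*z,z],-1)
    M=cv2.Rodrigues(np.array(c["rvec"],float))[0]
    W=(P-np.array(c["tvec"]).reshape(3))@M
    W[z==0]=np.nan
    return W
def save(c,n,crop=None,s=1):
    im=c["pixels"][:,:,::-1]
    if crop: im=im[crop[1]:crop[3],crop[0]:crop[2]]
    cv2.imwrite("pics/"+n+".png",cv2.resize(im,None,fx=s,fy=s,interpolation=cv2.INTER_CUBIC))
def tool():
    o=arm.get_obs(); q=o["orientation"]; r=R.from_quat([q[1],q[2],q[3],q[0]])
    return np.array(o["tcp_pos"]),r,o
E
python3 - <<'E'
from h import *
for n in("top","side"):
    c=cam(n); save(c,n+"0"); W=cloud(c); np.save(n+"0.npy",W)
    print(n,c["vertical_fov"],c["cx"],c["cy"],"campos",-cv2.Rodrigues(np.array(c["rvec"],float))[0].T@np.array(c["tvec"]).reshape(3))
    for k in("press_plate","plate_rack","press_bed","panel","mouse","sanding_block","thread_2","side_cutters"):
        for d in arm.find_in(k,c)[:3]:
            u,v=map(int,np.round(d["uv"])); print(k,round(d["p"],2),u,v,W[v,u].round())
print(tool()[1].as_matrix().round(3),tool()[2])
E
```

```text
top 44.214500395337524 258.8244257885088 199.13290068163732 campos [ 354.98898766  -34.76097137 1352.28200144]
press_plate 0.52 320 246 [ 417. -189.  160.]
press_plate 0.19 248 249 [411.  -6.  33.]
plate_rack 0.62 311 246 [ 420. -175.   88.]
press_bed 0.81 222 174 [621.  74.  33.]
panel 0.97 218 190 [574.  83.  40.]
panel 0.97 164 178 [609. 242.  14.]
panel 0.67 199 261 [375. 132.   9.]
mouse 0.85 249 249 [411.  -8.  35.]
sanding_block 0.71 147 219 [490. 286.   7.]
thread_2 0.6 320 248 [ 415. -196.  108.]
side_cutters 0.56 380 241 [ 444. -381.   -1.]
side 47.00656099205849 260.9500506074829 193.87004314452417 campos [  518.95077951 -1220.53757884   785.50956087]
press_plate 0.8 218 230 [ 416. -209.   91.]
plate_rack 0.73 269 193 [566.  87.  41.]
plate_rack 0.65 222 253 [ 425. -211.   13.]
press_bed 0.97 287 200 [625.  45.  38.]
panel 0.86 273 192 [580.  91.  42.]
panel 0.61 213 198 [373. 100.  13.]
panel 0.48 282 179 [619. 245.  12.]
mouse 0.69 229 222 [437. -59.  18.]
sanding_block 0.52 248 178 [492. 263.   6.]
thread_2 0.44 287 199 [626.  52.  38.]
thread_2 0.22 213 229 [ 407. -249.  122.]
side_cutters 0.77 229 296 [ 454. -384.   11.]
[[-0.909  0.418  0.   ]
 [ 0.418  0.909 -0.   ]
 [-0.    -0.    -1.   ]] {'time_s': 0.9, 'joints': array([-1.20619481,  0.53638415, -0.00442125,  1.53789074,  0.00260111,
        1.06732929, -0.0712296 ]), 'qd': array([-0.00023446, -0.00084693,  0.00112131,  0.00059097, -0.00180401,
        0.00054299,  0.00075685]), 'joint_torque': array([ 8.52608118e-04, -5.70881152e+01,  9.90354270e-01, -2.51915431e+01,
       -5.62282093e-02,  1.09112062e-02,  4.88787020e-05]), 'tcp_pos': array([271.42318123, 590.60585471, 238.72958635]), 'orientation': array([ 8.95760431e-06,  2.13726387e-01,  9.76893562e-01, -4.24247861e-06]), 'contact_force': array([-0.00229204,  0.12793257,  0.30729732]), 'torque': array([0.00097635, 0.00070706, 0.05296625]), 'width': 88.10726027390429}
```

View images.

Run:
```python
import cv2,numpy as np
a=cv2.imread("pics/top0.png")[110:310,110:420];b=cv2.imread("pics/side0.png")[120:320,150:400]
a=cv2.resize(a,None,fx=2.5,fy=2.5,interpolation=2);cv2.imwrite("pics/a.png",a)
cv2.imwrite("pics/b.png",cv2.resize(b,None,fx=2.8,fy=2.8,interpolation=2))
```

```text
(no output)
```

View pics/a.png

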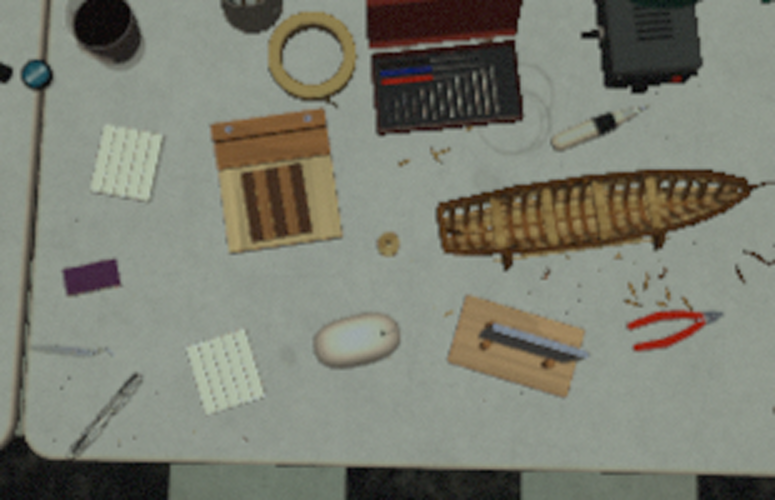

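View pics/b.png

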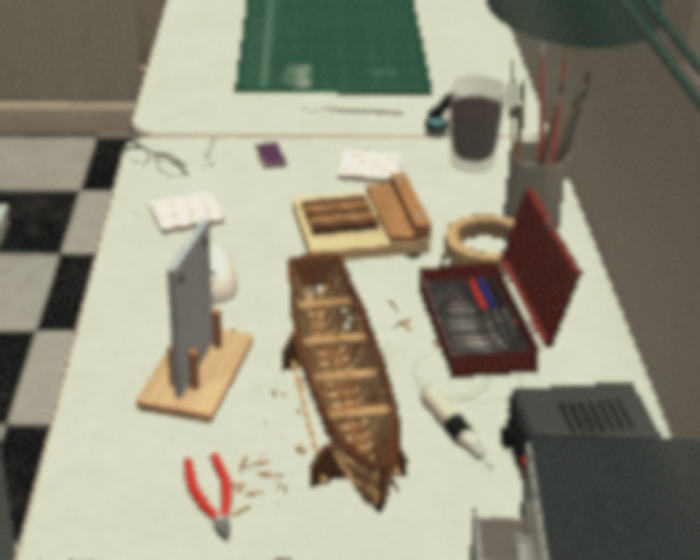

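```bash
cat > m.py <<'E'
from h import *
def rect(P,name):
    (c,s,a)=cv2.minAreaRect(P[:,:2].astype(np.float32)); print(name,len(P),np.round(c,1),np.round(s,1),round(a,1),"z",P[:,2].mean().round(1))
def sel(W,c,r,z0,z1):
    P=W.reshape(-1,3); P=P[np.isfinite(P).all(1)]
    return P[(np.hypot(P[:,0]-c[0],P[:,1]-c[1])<r)&(P[:,2]>z0)&(P[:,2]<z1)]
def main():
  for n in("top","side"):
    W=np.load(n+"0.npy")
    rect(sel(W,(417,-190),75,100,170),n+" plate"); 
    rect(sel(W,(417,-190),75,146,170),n+" platetop") 
    rect(sel(W,(417,-190),110,8,20),n+" rackbase")
    rect(sel(W,(600,75),120,20,33),n+" board")
    rect(sel(W,(600,75),120,46,58),n+" fence")
    rect(sel(W,(600,75),120,33,46),n+" ledge+panel")
    P=sel(W,(417,-190),75,75,170); m=P.mean(0);u,s,v=np.linalg.svd(P-m,full_matrices=False); print("plane",m.round(1),v[2].round(3),(s/np.sqrt(len(P))).round(1))
    P=sel(W,(415,-10),75,10,60);rect(P,"mouse"); 
    P=sel(W,(430,-230),400,60,500);print("tall",P[:,:].max(0) if len(P) else 0)
if __name__=="__main__": main()
E
python3 m.py
```

```text
top plate 208 [ 416.8 -201.7] [99.3  8.5] 74.4 z 150.8
top platetop 149 [ 416.8 -201.7] [99.3  8.5] 74.4 z 161.6
top rackbase 1063 [ 427.  -202.5] [159.5 168.1] 48.7 z 13.2
top board 969 [619.7  80.2] [197.2 134.1] 6.6 z 27.1
top fence 326 [648.4  94.3] [106.5 119.1] 58.8 z 51.3
top ledge+panel 1189 [596.5  76.3] [133.8 130.6] 13.5 z 37.8
plane [ 415.5 -200.4  143.2] [-0.961  0.27   0.052] [29.6 27.2  2.1]
mouse 558 [420.3 -15.7] [55.2 94.1] 12.8 z 26.2
tall [824.63049036 -19.48538969 499.98972576]
side plate 377 [ 415.1 -206.1] [103.   10.1] 74.3 z 137.9
side platetop 155 [ 415.3 -205.6] [101.5  10. ] 74.4 z 158.9
side rackbase 623 [ 436.1 -214.6] [168.2 116.9] 37.6 z 15.0
side board 418 [618.9  77.6] [199.1 144.1] 6.0 z 28.4
side fence 142 [655.6  86.9] [ 21.5 138.2] 8.9 z 53.2
side ledge+panel 531 [594.9  75.6] [141.  137.4] 11.0 z 39.7
plane [ 415.2 -214.   126.1] [-0.958  0.287 -0.02 ] [31.5 27.9  2. ]
mouse 131 [435.4 -27.7] [25.4 73.8] 2.9 z 25.8
tall [824.50041844 -16.93668989 499.97175493]
```

```bash
cat > bed.py <<'E'
from m import *
from scipy.optimize import differential_evolution as DE
def model(x,y):
    h=np.zeros_like(x); b=(abs(y)<65)
    h[b&(x>-80)&(x<65)]=28; h[b&(x>15)&(x<45)]=38; h[b&(x>=45)&(x<65)]=52
    return h
def fit(W,tag):
    P=sel(W,(605,77),125,-10,60); P=P[(P[:,0]<690)]
    def cost(p):
        c,s=np.cos(p[2]),np.sin(p[2]); d=P[:,:2]-p[:2]
        x=c*d[:,0]+s*d[:,1]; y=-s*d[:,0]+c*d[:,1]
        e=abs(P[:,2]-model(x,y)-p[3]); pan=(x<15)&(x>-75)&(abs(y)<45)
        e=np.where(pan,np.minimum(e,abs(P[:,2]-38-p[3])),e)
        return np.minimum(e,8).mean()
    r=DE(cost,[(585,635),(55,100),(0,.25),(-3,3)],seed=1,tol=1e-8,maxiter=200,popsize=20)
    p=r.x;c,s=np.cos(p[2]),np.sin(p[2]); print(tag,p.round(3),"deg",np.degrees(p[2]).round(2),r.fun.round(2),"ledge_mid",[(p[0]+45*c).round(1),(p[1]+45*s).round(1)])
    d=P[:,:2]-p[:2];x=c*d[:,0]+s*d[:,1]; y=-s*d[:,0]+c*d[:,1]
    q=(abs(P[:,2]-38-p[3])<4)&(x<14)&(x>-79)&(abs(y)<60)
    print("panel x",np.percentile(x[q],[2,98]).round(),"y",np.percentile(y[q],[2,98]).round())
if __name__=="__main__":
    for n in("top","side"): fit(np.load(n+"0.npy"),n)
E
python3 bed.py
```

```text
top [ 6.05013e+02  8.03010e+01  1.68000e-01 -5.81000e-01] deg 9.64 2.33 ledge_mid [np.float64(649.4), np.float64(87.8)]
panel x [-72.   6.] y [-37.  37.]
side [6.0267e+02 7.5982e+01 1.6000e-01 2.1800e+00] deg 9.15 2.79 ledge_mid [np.float64(647.1), np.float64(83.1)]
panel x [-71.   6.] y [-32.  40.]
```

```bash
python3 -m handwheel '{"translation":[[0,0,-0.05],[0,0,-0.04]],"rotation":[[0,0,0],[0,0,0]]}' 1 20; python3 -c "
from h import *;o=tool()[2];print(o['joints'].round(3),o['tcp_pos'].round(1))"
```

```text
time_s: 1.15
tcp_pos: [271.5, 590.7, 330.3]
orientation: [0.0, 0.214, 0.977, 0.0]
contact_force: [-0.2, 0.6, 0.4]
width: 88.2
[-1.210e+00  4.630e-01  1.000e-03  1.430e+00 -0.000e+00  1.248e+00
 -6.900e-02] [271.5 590.7 330.3]
```

```bash
cat > plan.py <<'E'
from h import *
def pose(yaw,pitch):  # yaw of tool-y heading (deg); pitch 0=down, 90=pointing forward
    y=np.radians(yaw); B=np.array([[-np.sin(y),np.cos(y),0],[np.cos(y),np.sin(y),0],[0,0,-1.]]).T
    return R.from_matrix(B)*R.from_rotvec([-np.radians(pitch),0,0])
def rows(p,r,path):
    """path: list of (pos, Rot)"""
    T=[];Q=[]
    for P,S in path:
        T.append((r.inv().apply(np.array(P)-p)/1000).round(4).tolist()); Q.append((np.degrees((r.inv()*S).as_rotvec())/60).round(4).tolist())
        p=p+r.apply(np.array(T[-1])*1000); r=r*R.from_rotvec(np.radians(np.array(Q[-1])*60))
    for i in range(0,len(T),10): print('{"translation":%s,"rotation":%s}'%(str(T[i:i+10]).replace(" ",""),str(Q[i:i+10]).replace(" ","")))
def lin(p,r,P,S,n):
    d=(r.inv()*S).as_rotvec()
    return [(p+(np.array(P)-p)*k/n, r*R.from_rotvec(d*k/n)) for k in range(1,n+1)]
E
python3 - <<'E'
from plan import *
p,r,o=tool()
a=lin(p,r,[480,59,280],pose(9.4,0),10)
b=lin(np.array([480,59,280.]),pose(9.4,0),[480,59,120],pose(9.4,45),6)
rows(p,r,a+b)
E
```

```text
{"translation":[[-0.0412,-0.0396,0.005],[-0.0448,-0.0354,0.005],[-0.048,-0.0309,0.005],[-0.0508,-0.026,0.005],[-0.0532,-0.021,0.0051],[-0.0549,-0.0157,0.005],[-0.0562,-0.0102,0.005],[-0.0569,-0.0048,0.005],[-0.0571,0.0009,0.005],[-0.0567,0.0064,0.0051]],"rotation":[[0.0,-0.0,0.0932],[0.0001,-0.0,0.0932],[-0.0,-0.0001,0.0932],[0.0,0.0,0.0932],[0.0001,-0.0,0.0932],[-0.0,-0.0,0.0932],[0.0,-0.0001,0.0932],[0.0001,0.0,0.0932],[0.0,-0.0,0.0931],[0.0,-0.0,0.0932]]}
{"translation":[[-0.0,-0.0,0.0266],[-0.0,-0.0035,0.0265],[-0.0,-0.0069,0.0257],[-0.0,-0.0102,0.0247],[-0.0,-0.0134,0.023],[-0.0,-0.0162,0.0212]],"rotation":[[-0.125,-0.0,0.0],[-0.125,-0.0,0.0],[-0.125,-0.0,0.0],[-0.125,-0.0,0.0],[-0.125,-0.0,0.0],[-0.125,-0.0,0.0]]}
```

```bash
python3 -m handwheel '{"translation":[[-0.041,-0.040,0.005],[-0.045,-0.035,0.005],[-0.048,-0.031,0.005],[-0.051,-0.026,0.005],[-0.053,-0.021,0.005],[-0.055,-0.016,0.005],[-0.056,-0.010,0.005],[-0.057,-0.005,0.005],[-0.057,0.001,0.005],[-0.057,0.006,0.005]],"rotation":[[0,0,0.093],[0,0,0.093],[0,0,0.093],[0,0,0.093],[0,0,0.093],[0,0,0.093],[0,0,0.093],[0,0,0.093],[0,0,0.093],[0,0,0.093]]}' | head -3
python3 -m handwheel '{"translation":[[0,0,0.027],[0,-0.003,0.026],[0,-0.007,0.026],[0,-0.010,0.025],[0,-0.013,0.023],[0,-0.016,0.021],[0,0,0]],"rotation":[[-0.125,0,0],[-0.125,0,0],[-0.125,0,0],[-0.125,0,0],[-0.125,0,0],[-0.125,0,0],[0,0,0]]}'
python3 -c "
from h import *;o=tool()[2];print(o['joints'].round(3),o['tcp_pos'].round(1),tool()[1].as_matrix().round(3))"
```

```text
time_s: 2.4
tcp_pos: [480.6, 57.1, 279.0]
orientation: [0.0, 0.647, 0.762, 0.001]
time_s: 3.28
tcp_pos: [486.7, 79.8, 182.7]
orientation: [0.116, 0.623, 0.748, 0.198]
contact_force: [-0.0, -0.6, -0.4]
width: 88.4
[-0.726  0.207  0.571  2.375 -0.954  0.221  0.892] [486.7  79.8 182.7] [[-0.197  0.886  0.42 ]
 [ 0.978  0.146  0.151]
 [ 0.072  0.44  -0.895]]
```

```bash
cat > kin.py <<'E'
from h import *
import itertools
from scipy.optimize import least_squares
X=[]
def fk(q,s,b):
    yaw,h,L1,L2,L3,o1,o2,o6,y7=b
    r=R.from_euler('z',yaw+s[0]*q[0]); p=np.array([0,0,h])
    r=r*R.from_euler('y',q[1]); r=r*R.from_euler('z',s[1]*q[2]); p=p+r.apply([o1,0,L1])
    r=r*R.from_euler('y',q[3]); r=r*R.from_euler('z',s[2]*q[4]); p=p+r.apply([o2,0,L2])
    r=r*R.from_euler('y',q[5]); r=r*R.from_euler('z',s[3]*q[6]+y7); p=p+r.apply([o6,0,L3])if 0 else p+(r*R.from_euler('z',-(s[3]*q[6]+y7))).apply([o6,0,L3])
    return p,r
E
python3 - <<'E'
from kin import *
p,r,o=tool()
q2=lambda w:R.from_quat([w[1],w[2],w[3],w[0]])
D=[([-1.20619481,.53638415,-.00442125,1.53789074,.00260111,1.06732929,-.0712296],[271.423,590.606,238.73],q2([9e-6,.213726,.976894,-4e-6])),
([-1.21,.463,.001,1.43,0,1.248,-.069],[271.5,590.7,330.3],q2([0,.2138,.9769,0])),(o["joints"],p,r)]
best=[]
for s in itertools.product([1,-1],repeat=4):
  for y0 in (0,2.3,-2.3,1.5):
   for y7 in (0,1.57,-1.57,3.1):
    def f(b,full=True):
        e=[]
        for q,P,S in D:
            a,t=fk(q,s,b); e+=list((a-P)/1000); e+=list((t.inv()*S).as_rotvec()*.3)
        return np.array(e+list((b[5:8])/1e5))
    z=least_squares(f,[y0,350,500,445,330,0,0,0,y7]); best.append((z.cost,s,z.x))
best.sort(key=lambda t:t[0])
for b in best[:4]: print(b[0],b[1],b[2].round(3))
for q,P,S in D:
    a,t=fk(q,best[0][1],best[0][2]); print((a-P).round(1),np.degrees((t.inv()*S).as_rotvec()).round(2))
E
```

```text
4.353272252929666e-05 (-1, -1, -1, -1) [-6.80000e-02  3.68471e+02  4.90190e+02  4.41483e+02  3.38717e+02
  7.28100e+00 -5.14600e+00 -4.06100e+00  1.50600e+00]
4.3532722529362786e-05 (-1, -1, -1, -1) [-6.80000e-02  3.68471e+02  4.90190e+02  4.41483e+02  3.38717e+02
  7.28100e+00 -5.14600e+00 -4.06100e+00  1.50600e+00]
4.353272252942174e-05 (-1, -1, -1, -1) [-6.80000e-02  3.68470e+02  4.90190e+02  4.41483e+02  3.38716e+02
  7.28200e+00 -5.14600e+00 -4.06100e+00  1.50600e+00]
4.353272253020586e-05 (-1, -1, -1, -1) [-6.80000e-02  3.68469e+02  4.90189e+02  4.41482e+02  3.38714e+02
  7.28300e+00 -5.14700e+00 -4.06000e+00  1.50600e+00]
[-0.9  0.4  0.2] [-0.   -0.   -0.14]
[-0.8  0.4 -0.1] [ 0.03  0.03 -0.13]
[ 0.  0. -0.] [0.22 1.72 0.27]
```

```bash
cat >> kin.py <<'E'
B=np.array([-.068,368.5,490.2,441.5,338.7,7.28,-5.15,-4.06,1.506]); S4=(-1,-1,-1,-1)
LO=np.array([-2.7,-.37,-1.27,.24,-1.31,.19,-2.76])+.03; HI=np.array([2.7,2.16,1.26,2.4,4.45,1.91,2.76])-.03
def ik(P,T,q0):
    def f(q):
        a,t=fk(q,S4,B); return np.r_[(a-P)/300,(t.inv()*T).as_rotvec()]
    z=least_squares(f,np.clip(q0,LO+1e-3,HI-1e-3),bounds=(LO,HI),max_nfev=40,xtol=1e-6,ftol=1e-6)
    return z.x,np.linalg.norm(z.fun)
rng=np.random.default_rng(0)
def ikm(P,T,n=12,seeds=()):
    out=None
    for q0 in list(seeds)+[rng.uniform(LO,HI) for _ in range(n)]:
        q,e=ik(P,T,q0)
        if e<5e-3: return q
    return None
E
cat > feas.py <<'E'
from plan import *; from kin import *
def tilt(yaw,head,pitch,spin):
    # tool down with y heading yaw; tilt tool so it points toward heading (deg, world) by pitch; jaw normal spin about tool z
    h=np.radians(head); ax=np.array([np.sin(h),-np.cos(h),0])  # rotates -Z toward heading
    return R.from_rotvec(ax*np.radians(pitch))*pose(yaw,0)*R.from_euler('z',spin,degrees=True)
if __name__=="__main__":
  import time;t=time.time()
  for head in (9.4,9.4+45,9.4-45,9.4+90,9.4-90):
    for flip in (0,180):
      l=[]
      for pitch in (20,30,40,50):
        q=ikm(np.array([508,63,35.]),tilt(head+flip,head,pitch,0))
        l.append("-" if q is None else str(q.round(2).tolist()))
      print(round(head),flip,*l,sep="\n   ")
  print(time.time()-t)
E
python3 feas.py
```

```text
9
   0
   [0.72, 1.01, -1.11, 2.28, 1.81, 0.78, -1.49]
   -
   -
   -
9
   180
   [0.66, 0.91, -1.01, 2.28, 1.8, 0.66, 1.62]
   -
   -
   -
54
   0
   [0.2, 0.62, -0.26, 2.19, -0.75, 0.22, 1.68]
   [0.89, 0.96, -0.94, 2.24, 1.38, 0.22, -0.12]
   [1.09, 1.17, -1.04, 2.26, 1.68, 0.22, -0.21]
   [1.27, 1.41, -1.1, 2.26, 1.72, 0.23, -0.02]
54
   180
   [0.2, 0.62, -0.25, 2.19, -0.76, 0.22, -1.45]
   [-0.84, 1.25, 1.23, 2.23, 4.41, 1.5, -0.77]
   [-0.52, 1.0, 0.87, 2.26, 4.41, 1.31, -0.48]
   -
-36
   0
   [-1.02, 0.77, 0.77, 2.2, -1.05, 0.24, -0.07]
   [-0.64, 0.65, 0.21, 2.26, 1.66, 0.32, -2.73]
   [-1.45, 1.14, 1.02, 2.29, 4.21, 0.22, 0.54]
   [0.26, 1.39, -1.09, 2.31, 2.19, 1.86, -2.72]
-36
   180
   [-0.5, 0.6, 0.17, 2.2, 0.95, 0.22, 1.23]
   [-0.25, 0.65, -0.25, 2.26, 1.7, 0.58, 0.47]
   [-1.07, 0.81, 0.57, 2.29, 2.0, 0.28, -0.16]
   [0.17, 1.25, -0.97, 2.31, 2.11, 1.72, 0.32]
99
   0
   [0.86, 1.17, -1.18, 1.97, 0.98, 0.87, 0.97]
   [0.71, 0.94, -0.78, 1.93, 0.18, 0.66, 1.7]
   [0.77, 1.02, -0.77, 1.87, 0.02, 0.74, 1.91]
   [0.76, 1.08, -0.68, 1.8, -0.21, 0.86, 2.17]
99
   180
   [0.12, 0.69, -0.13, 1.97, -0.45, 0.62, -1.0]
   [0.24, 0.76, -0.16, 1.92, -0.58, 0.74, -0.8]
   [-0.15, 0.9, 0.46, 1.86, -1.09, 1.2, -0.37]
   [0.85, 1.15, -0.81, 1.8, -0.04, 0.85, -1.12]
-81
   0
   [-0.59, 0.69, 0.23, 2.0, 0.38, 0.56, -2.14]
   [-0.62, 0.74, 0.14, 1.96, 0.65, 0.71, -2.47]
   [-0.62, 0.82, 0.04, 1.91, 0.83, 0.9, -2.68]
   [-0.89, 0.94, 0.29, 1.84, 0.69, 0.93, -2.64]
-81
   180
   [0.23, 0.89, -0.84, 1.99, 1.22, 1.07, 0.37]
   [-0.4, 0.74, -0.13, 1.96, 0.87, 0.82, 0.51]
   [-0.47, 0.82, -0.15, 1.9, 0.96, 0.99, 0.36]
   [-0.5, 0.93, -0.2, 1.84, 1.04, 1.19, 0.25]
36.12244701385498
```

```bash
cat > path.py <<'E'
from plan import *; from kin import *
BX=np.array([604,78.5]); YB=9.3; RK=np.array([416.5,-203.]); YR=-15.6; Z0=14.
def pl(th,yaw):
    t,y=np.radians(th),np.radians(yaw); Y=R.from_euler('z',y)
    return Y.apply([-np.cos(t),0,np.sin(t)]),Y.apply([np.sin(t),0,np.cos(t)]),Y.apply([0,1,0])
def rot(th,yaw,beta,f=1):
    u,n,w=pl(th,yaw); b=np.radians(beta); z=-np.cos(b)*u-np.sin(b)*w; y=f*n
    return R.from_matrix(np.c_[np.cross(y,z),y,z])
def grip(a,th,yaw,beta,d=10,f=1):  # a: near-face heel corner middle (world)
    u,n,w=pl(th,yaw); T=rot(th,yaw,beta,f); return a+4*n+(150-d)*u+T.apply([0,0,19.]),T
def bed(x,y,z):
    return np.r_[BX+R.from_euler('z',YB,degrees=True).apply([x,y,0])[:2],z]
def heel_bed(th,dx=0,dz=0): return bed(45-8*np.sin(np.radians(th))+dx,0,38+dz)
def finger(th,tht,beta,s,g,f=1,off=0):
    """tool pose so that the lower finger's inner face carries plate's near bottom edge at s behind tip"""
    e=heel_bed(th)+150*pl(th,YB)[0]; T=rot(tht,YB,beta,f); u,n,w=pl(tht,YB)
    return e+T.apply([0,0,s])+n*(g/2-off),T
E
cat > chk.py <<'E'
from path import *
for f in (1,-1):
  for beta in (30,-30,45):
    rk=np.r_[RK,Z0]-4*pl(90,YR)[1]
    seq=[("pre",*grip(rk+[0,0,60],90,YR,beta,f=f)),("grasp",*grip(rk,90,YR,beta,f=f)),("lift",*grip(rk+[0,0,110],90,YR,beta,f=f)),
     ("over",*grip(heel_bed(80,-10,60),80,YB,beta,f=f))]
    seq+=[("g%d"%t,*grip(heel_bed(t),t,YB,beta,f=f)) for t in (80,70,60)]
    seq+=[("f%d"%t,*finger(t,60,beta,16,80,f)) for t in (60,40,20,0)]
    seq+=[("fb",*finger(0,60,beta,-40,80,f,8))]
    print("f",f,"beta",beta); last=None
    for nm,P,T in seq:
        q=ikm(P,T,10,[last] if last is not None else [np.array([0,.5,0,1.7,0,.7,0.])]); 
        print("  ",nm,P.round(),None if q is None else q.round(2).tolist())
        if q is not None: last=q
E
python3 chk.py
```

```text
f 1 beta 30
   pre [ 414. -212.  198.] [-0.38, 0.38, 0.5, 2.1, 0.47, 0.82, -0.52]
   grasp [ 414. -212.  138.] [0.51, 0.52, -0.56, 2.13, 0.99, 0.99, -1.02]
   lift [ 414. -212.  248.] [0.84, 0.4, -0.95, 2.06, 0.89, 1.22, -0.86]
   over [615.  71. 220.] [-1.04, 0.64, 0.8, 1.78, 0.14, 0.8, -0.35]
   g80 [625.  72. 160.] [-0.97, 0.72, 0.71, 1.78, 0.15, 0.71, -0.41]
   g70 [605.  69. 155.] [-1.03, 0.65, 0.7, 1.97, 0.42, 0.49, -0.76]
   g60 [586.  66. 147.] [-1.18, 0.68, 0.82, 2.13, 0.74, 0.27, -1.24]
   f60 [610.  71. 176.] [-1.19, 0.67, 0.86, 2.07, 0.54, 0.32, -1.0]
   f40 [572.  65. 142.] [-1.25, 0.72, 0.89, 2.17, 0.64, 0.22, -1.16]
   f20 [549.  61.  97.] [-0.12, 0.67, -0.52, 2.21, 1.66, 0.94, -1.95]
   f0 [543.  60.  46.] [-0.77, 0.73, 0.26, 2.21, 1.67, 0.5, -2.19]
   fb [507.  83.  84.] [-0.91, 0.63, 0.32, 2.26, 1.48, 0.51, -2.06]
f 1 beta -30
   pre [ 419. -194.  198.] [0.61, 0.43, 0.1, 1.97, -0.56, 1.09, 0.78]
   grasp [ 419. -194.  138.] [0.63, 0.53, 0.07, 1.99, -0.6, 0.99, 0.86]
   lift [ 419. -194.  248.] [0.65, 0.35, 0.05, 1.93, -0.52, 1.18, 0.7]
   over [612.  89. 220.] [0.09
[... 3013 characters left out ...]
3. -216.  141.] [0.8, 1.1, -1.24, 2.09, 1.45, 1.84, 1.72]
   lift [ 413. -216.  251.] [0.83, 0.75, -1.24, 2.05, 1.22, 1.72, 1.92]
   over [615.  67. 223.] [-0.44, 0.62, -0.17, 1.72, 0.96, 1.22, 2.1]
   g80 [625.  68. 163.] [-0.44, 0.73, -0.17, 1.71, 1.01, 1.18, 2.02]
   g70 [604.  65. 158.] [-1.12, 0.8, 0.71, 1.88, 0.58, 0.7, 2.12]
   g60 [585.  62. 150.] None
   f60 [609.  68. 178.] [0.2, 1.11, -1.21, 1.94, 1.78, 1.84, 1.46]
   f40 [572.  62. 145.] [-0.39, 0.68, -0.31, 2.04, 1.4, 1.13, 1.33]
   f20 [548.  58. 100.] [-0.55, 0.74, -0.14, 2.08, 1.41, 1.03, 1.21]
   f0 [542.  57.  48.] [-0.56, 0.85, -0.13, 2.07, 1.47, 1.02, 1.1]
   fb [509.  92.  78.] [-0.64, 0.78, -0.16, 2.1, 1.36, 1.06, 1.12]
```

Run:
```python
from path import *
p,r,o=tool()
rk=np.r_[RK,Z0]-4*pl(90,YR)[1]
P,T=grip(rk+[0,0,90],90,YR,40)
print(np.degrees((r.inv()*T).magnitude()),P)
m=np.array([470,20,290.]); a=lin(p,r,m,T,9); rows(p,r,a+lin(m,T,P,T,5))
q=o['joints']
for X in a: q,e=ik(X[0],X[1],q); print(q.round(2),round(e,3))
```

```text
61.042097583039656 [ 413.21569175 -214.76307032  229.44515558]
{"translation":[[-0.0053,0.0026,-0.0124],[-0.0063,0.0021,-0.0121],[-0.0075,0.0015,-0.0115],[-0.0084,0.001,-0.0108],[-0.0094,0.0007,-0.0101],[-0.0103,0.0003,-0.0091],[-0.0111,0.0001,-0.0081],[-0.0119,-0.0,-0.0071],[-0.0124,-0.0001,-0.0059],[-0.0292,0.0017,0.0403]],"rotation":[[0.061,-0.0904,0.0297],[0.0611,-0.0904,0.0296],[0.061,-0.0904,0.0297],[0.0611,-0.0904,0.0297],[0.061,-0.0904,0.0297],[0.061,-0.0904,0.0296],[0.0611,-0.0904,0.0297],[0.061,-0.0904,0.0297],[0.0611,-0.0904,0.0296],[-0.0,0.0,0.0]]}
{"translation":[[-0.0292,0.0017,0.0403],[-0.0292,0.0017,0.0403],[-0.0292,0.0017,0.0404],[-0.0292,0.0017,0.0403]],"rotation":[[-0.0,0.0,0.0],[-0.0,0.0,0.0],[-0.0,0.0,0.0],[-0.0,0.0,0.0]]}
[-0.85  0.2   0.69  2.33 -0.51  0.29  0.41] 0.019
[-0.92  0.19  0.69  2.27 -0.02  0.41 -0.16] 0.0
[-0.95  0.21  0.69  2.19  0.13  0.56 -0.36] 0.01
[-0.97  0.24  0.67  2.13  0.23  0.7  -0.51] 0.004
[-0.98  0.28  0.65  2.06  0.27  0.84 -0.6 ] 0.001
[-0.96  0.32  0.62  1.99  0.3   0.97 -0.66] 0.008
[-0.94  0.37  0.59  1.92  0.32  1.1  -0.7 ] 0.006
[-0.92  0.43  0.57  1.85  0.33  1.22 -0.74] 0.008
[-0.89  0.49  0.55  1.78  0.34  1.34 -0.76] 0.009
```

```bash
python3 -m handwheel '{"translation":[[-0.005,0.003,-0.012],[-0.006,0.002,-0.012],[-0.007,0.0015,-0.0115],[-0.008,0.001,-0.011],[-0.009,0.001,-0.010],[-0.010,0,-0.009],[-0.011,0,-0.008],[-0.012,0,-0.007],[-0.012,0,-0.006],[0,0,0]],"rotation":[[0.061,-0.09,0.03],[0.061,-0.09,0.03],[0.061,-0.09,0.03],[0.061,-0.09,0.03],[0.061,-0.09,0.03],[0.061,-0.09,0.03],[0.061,-0.09,0.03],[0.061,-0.09,0.03],[0.061,-0.09,0.03],[0,0,0]]}' | head -3
python3 - <<'E'
from path import *
p,r,o=tool(); print(o['joints'].round(2))
rk=np.r_[RK,Z0]-4*pl(90,YR)[1]
P,T=grip(rk+[0,0,60],90,YR,40)
print(np.degrees((r.inv()*T).magnitude()),P)
rows(p,r,lin(p,r,P,T,8))
E
```

```text
time_s: 4.53
tcp_pos: [472.7, 23.5, 273.8]
orientation: [0.197, 0.744, 0.593, -0.236]
[-1.29  0.73  1.21  1.87 -0.09  1.19 -0.29]
5.212579420851491 [ 413.21569175 -214.76307032  199.44515558]
{"translation":[[-0.0194,-0.0009,0.0255],[-0.0193,-0.0007,0.0257],[-0.0189,-0.0004,0.0258],[-0.0188,-0.0003,0.0261],[-0.0185,0.0,0.0262],[-0.0183,0.0002,0.0263],[-0.018,0.0004,0.0266],[-0.0178,0.0006,0.0266]],"rotation":[[0.0051,-0.0087,0.004],[0.0051,-0.0087,0.004],[0.0051,-0.0087,0.004],[0.0051,-0.0088,0.004],[0.0051,-0.0087,0.0039],[0.0051,-0.0087,0.004],[0.0051,-0.0087,0.004],[0.0051,-0.0087,0.004]]}
```

```bash
python3 -m handwheel '{"translation":[[-0.019,-0.001,0.0255],[-0.019,-0.001,0.0255],[-0.019,0,0.026],[-0.019,0,0.026],[-0.0185,0,0.026],[-0.018,0,0.0265],[-0.018,0,0.0265],[-0.018,0.001,0.0265],[0,0,0]],"rotation":[[0.005,-0.009,0.004],[0.005,-0.009,0.004],[0.005,-0.009,0.004],[0.005,-0.009,0.004],[0.005,-0.009,0.004],[0.005,-0.009,0.004],[0.005,-0.009,0.004],[0.005,-0.009,0.004],[0,0,0]]}' | head -3
python3 - <<'E'
from path import *
p,r,o=tool(); print(o['joints'].round(2))
rk=np.r_[RK,Z0]-4*pl(90,YR)[1]
P,T=grip(rk,90,YR,40)
print(np.degrees((r.inv()*T).magnitude()),P)
rows(p,r,lin(p,r,P,T,4))
c=cam("side"); save(c,"s1",(150,100,350,280),3)
E
```

```text
time_s: 5.65
tcp_pos: [409.8, -214.8, 197.8]
orientation: [0.204, 0.75, 0.568, -0.272]
[-0.91  0.77  1.17  2.14 -0.01  0.74 -0.11]
0.30333816478101255 [ 413.21569175 -214.76307032  139.44515558]
{"translation":[[0.0095,0.0009,0.011],[0.0095,0.0008,0.0111],[0.0096,0.0008,0.011],[0.0095,0.0009,0.011]],"rotation":[[-0.001,-0.0007,-0.0002],[-0.001,-0.0008,-0.0002],[-0.001,-0.0007,-0.0001],[-0.0011,-0.0007,-0.0002]]}
```

View pics/s1.png

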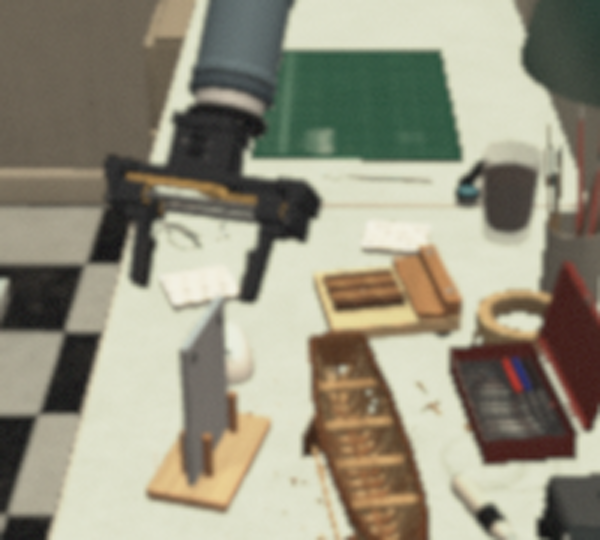

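The gripper, coming in tilted from the left, straddles the upright plate with its fingers above the plate's top edge (around 205,310 in the crop). Next I descend and grip.

```bash
python3 -m handwheel '{"translation":[[0.0095,0.001,0.011],[0.0095,0.001,0.011],[0.0095,0.001,0.011],[0.0095,0.001,0.011],[0,0,0]],"rotation":[[0,0,0],[0,0,0],[0,0,0],[0,0,0],[0,0,0]]}'
python3 -m handwheel '{"translation":[[0,0,0],[0,0,0],[0,0,0],[0,0,0],[0,0,0],[0,0,0],[0,0,0]],"rotation":[[0,0,0],[0,0,0],[0,0,0],[0,0,0],[0,0,0],[0,0,0],[0,0,0]]}' 0 25
python3 - <<'E'
from path import *
p,r,o=tool(); print(o['joints'].round(2))
rk=np.r_[RK,Z0]-4*pl(90,YR)[1]
P,T=grip(rk,90,YR,40)
print(np.degrees((r.inv()*T).as_rotvec()),r.inv().apply(p-P))
E
```

```text
time_s: 6.32
tcp_pos: [415.4, -213.1, 138.5]
orientation: [0.204, 0.748, 0.569, -0.273]
contact_force: [0.6, -0.4, -0.7]
width: 88.0
time_s: 7.2
tcp_pos: [415.8, -213.1, 139.4]
orientation: [0.205, 0.748, 0.569, -0.272]
contact_force: [-0.5, 0.0, 0.5]
width: 20.2
[-0.84  0.86  1.05  2.15 -0.07  0.64 -0.13]
[-0.13122342 -0.20292848  0.14749424] [ 1.79836763  2.0405798  -1.49098304]
```

```bash
python3 -m handwheel '{"translation":[[0,0,0],[0,0,0],[0,0,0]],"rotation":[[0,0,0],[0,0,0],[0,0,0]]}'
python3 -m handwheel '{"translation":[[0,0,0],[0,0,0]],"rotation":[[0,0,0],[0,0,0]]}' 0 55
python3 - <<'E'
from path import *
p,r,o=tool(); u=np.array([0,0,1.])
print((r.inv().apply(u)*.03).round(4), r.as_matrix().round(3))
E
```

```text
time_s: 7.58
tcp_pos: [415.6, -213.0, 139.4]
orientation: [0.204, 0.748, 0.569, -0.272]
contact_force: [-1.3, 0.1, 0.2]
width: 7.9
time_s: 7.82
tcp_pos: [415.7, -213.0, 139.4]
orientation: [0.204, 0.748, 0.569, -0.272]
contact_force: [-0.6, 0.3, 0.2]
width: 7.6
[-0.0192 -0.0001 -0.023 ] [[ 0.204  0.963 -0.175]
 [ 0.741 -0.268 -0.616]
 [-0.64  -0.004 -0.768]]
```

```bash
python3 -m handwheel '{"translation":[[-0.007,0,-0.0085],[-0.014,0,-0.017],[-0.014,0,-0.017],[-0.014,0,-0.017],[-0.014,0,-0.017],[-0.007,0,-0.0085],[0,0,0]],"rotation":[[0,0,0],[0,0,0],[0,0,0],[0,0,0],[0,0,0],[0,0,0],[0,0,0]]}'
python3 - <<'E'
from path import *
p,r,o=tool(); print(o['joints'].round(2))
P,T=grip(heel_bed(80,-12,70),80,YB,40)
print(np.degrees((r.inv()*T).magnitude()),P)
L=lin(p,r,P,T,10); rows(p,r,L)
q=o['joints']
for X in L: q,e=ik(X[0],X[1],q); print(q.round(2),round(e,3))
for t in (80,70,60):
  X=grip(heel_bed(t),t,YB,40); q,e=ik(*X,q); print(q.round(2),round(e,3))
for t in (60,40,20,0):
  X=finger(t,60,40,16,80); q,e=ik(*X,q); print(q.round(2),round(e,3))
E
```

```text
time_s: 8.7
tcp_pos: [416.5, -212.2, 249.5]
orientation: [0.204, 0.749, 0.569, -0.271]
contact_force: [0.6, -0.1, -7.8]
width: 7.5
[-0.96  0.66  1.22  2.09  0.1   0.85 -0.14]
26.799469611277974 [613.15545125  67.62362922 232.2339545 ]
{"translation":[[0.0259,0.0114,-0.0193],[0.0257,0.0128,-0.0187],[0.0254,0.0141,-0.018],[0.0252,0.0154,-0.0174],[0.0248,0.0167,-0.0166],[0.0246,0.0179,-0.0159],[0.0242,0.019,-0.015],[0.0238,0.0202,-0.0141],[0.0234,0.0212,-0.0132],[0.0229,0.0223,-0.0123]],"rotation":[[-0.0393,0.003,-0.0211],[-0.0392,0.0031,-0.021],[-0.0393,0.003,-0.0211],[-0.0393,0.0031,-0.0211],[-0.0392,0.003,-0.021],[-0.0393,0.0031,-0.0211],[-0.0393,0.003,-0.0211],[-0.0392,0.0031,-0.0211],[-0.0393,0.003,-0.021],[-0.0393,0.0031,-0.0211]]}
[-1.02  0.66  1.19  2.04  0.11  0.86 -0.21] 0.001
[-1.06  0.66  1.17  2.02  0.12  0.86 -0.25] 0.0
[-1.09  0.67  1.14  2.    0.12  0.87 -0.28] 0.0
[-1.12  0.68  1.11  1.97  0.12  0.87 -0.3 ] 0.0
[-1.14  0.69  1.09  1.94  0.12  0.87 -0.32] 0.0
[-1.16  0.7   1.06  1.91  0.13  0.87 -0.34] 0.0
[-1.17  0.72  1.03  1.87  0.13  0.87 -0.36] 0.0
[-1.18  0.73  1.    1.84  0.14  0.87 -0.38] 0.001
[-1.19  0.75  0.98  1.79  0.14  0.87 -0.39] 0.001
[-1.19  0.77  0.95  1.75  0.15  0.86 -0.4 ] 0.0
[-1.11  0.87  0.85  1.74  0.15  0.79 -0.48] 0.006
[-1.21  0.82  0.87  1.92  0.32  0.58 -0.77] 0.0
[-1.29  0.84  0.89  2.03  0.5   0.46 -1.12] 0.039
[-1.28  0.8   0.91  2.    0.52  0.46 -1.08] 0.0
[-1.3   0.82  0.87  2.07  0.59  0.44 -1.22] 0.022
[-1.29  0.89  0.82  2.1   0.66  0.39 -1.36] 0.037
[-1.28  1.01  0.78  2.13  0.84  0.28 -1.63] 0.003
```

```bash
python3 -m handwheel '{"translation":[[0.026,0.0115,-0.019],[0.0255,0.013,-0.0185],[0.0255,0.014,-0.018],[0.025,0.0155,-0.0175],[0.025,0.0165,-0.0165],[0.0245,0.018,-0.016],[0.024,0.019,-0.015],[0.024,0.020,-0.014],[0.0235,0.021,-0.013],[0.023,0.0225,-0.0125]],"rotation":[[-0.039,0.003,-0.021],[-0.039,0.003,-0.021],[-0.039,0.003,-0.021],[-0.039,0.003,-0.021],[-0.039,0.003,-0.021],[-0.039,0.003,-0.021],[-0.039,0.003,-0.021],[-0.039,0.003,-0.021],[-0.039,0.003,-0.021],[-0.039,0.003,-0.021]]}'
python3 -m handwheel '{"translation":[[0,0,0],[0,0,0]],"rotation":[[0,0,0],[0,0,0]]}'
cat > held.py <<'E'
from bed import *; from path import *
def look(nm):
  p,r,o=tool(); print(o['joints'].round(2))
  G=p-r.as_matrix()[:,2]*19
  for n in ("top","side"):
    c=cam(n); W=cloud(c); save(c,n+nm); M=W.reshape(-1,3); im=c["pixels"].reshape(-1,3)
    L=(M-G)@r.as_matrix()   # tool coords about grasp point
    b=np.radians(40); a=-np.cos(b)*L[:,2]+np.sin(b)*-L[:,0]*0  # placeholder
    # plate axes in tool coords: u (heel->top), w(bed y)
    uw=r.inv().apply([pl(TH,YB)[0],pl(TH,YB)[2]])
    au=L@uw[0]; aw=L@uw[1]
    ok=np.isfinite(au)&(abs(L[:,1])<9)&(abs(aw)<75)&(au<15)&(au>-170)&(M[:,2]>60)
    col=np.ptp(im.astype(int),axis=1)<40
    k=ok&col&(im.mean(1)>60); print(n,k.sum(),"u",np.percentile(au[k],[1,99]).round(1),"w",np.percentile(aw[k],[1,50,99]).round(1),"n",np.percentile(L[k,1],[5,50,95]).round(1))
    S=k&(au>-120)&(au<-40); A=np.c_[au[S],aw[S],np.ones(S.sum())]; print("  tilt",np.degrees(np.linalg.lstsq(A,L[S,1],rcond=None)[0][:2]).round(1))
    q=k&(au<-50)&(au>-130); e=[]
    for lo in range(-130,-50,10):
        s=aw[k&(au>lo)&(au<lo+10)]
        if len(s)>4: e.append((lo,s.min().round(1),s.max().round(1)))
    print("  ",*[tuple(map(float,x)) for x in e])
E
python3 - <<'E'
import held; from held import *
held.TH=80; look("2")
E
```

```text
time_s: 9.95
tcp_pos: [614.2, 68.8, 230.5]
orientation: [0.312, 0.628, 0.695, -0.16]
contact_force: [-0.0, -0.1, -5.8]
width: 7.4
time_s: 10.2
tcp_pos: [612.9, 66.6, 230.7]
orientation: [0.312, 0.629, 0.694, -0.161]
contact_force: [-0.3, -0.4, -6.2]
width: 7.8
[-1.22  0.83  1.06  1.79  0.02  0.86 -0.27]
top 140 u [-116.9   13.3] w [-51.7 -13.   38.8] n [-4.1  0.3  5.1]
  tilt [ 0.5 -1.5]
  
side 313 u [-133.1   13.9] w [-58.  -32.   42.6] n [-6.9 -5.7  1.8]
  tilt [ 0.1 -2.4]
   (-130.0, -59.7, 44.0) (-120.0, -57.1, 39.3) (-110.0, -54.0, 42.7) (-100.0, -57.4, 38.1) (-90.0, -56.1, 33.5) (-80.0, -58.0, 45.1) (-70.0, -57.4, 38.2) (-60.0, -58.0, 48.3)
```

```bash
sed -i 's/^def bed(x,y,z):/YS=4.0\ndef bed(x,y,z):/; s/apply(\[x,y,0\])/apply([x,y+YS,0])/' path.py
python3 - <<'E'
from path import *
p,r,o=tool()
P,T=grip(heel_bed(80,-10,5),80,YB,40)
print(np.degrees((r.inv()*T).as_rotvec()),P)
rows(p,r,lin(p,r,P,T,6))
print("down2",(r.inv().apply([0,0,-.002])).round(4),"fwd2",(r.inv().apply(pl(90,YB)[1]*.002)).round(4))
E
```

```text
[-0.30304536  0.15048165 -0.01607169] [614.4827474   71.89425973 167.2339545 ]
{"translation":[[0.0075,-0.0014,0.0074],[0.0076,-0.0013,0.0075],[0.0075,-0.0014,0.0074],[0.0075,-0.0014,0.0075],[0.0075,-0.0014,0.0075],[0.0075,-0.0014,0.0074]],"rotation":[[-0.0008,0.0004,-0.0],[-0.0009,0.0004,-0.0001],[-0.0008,0.0005,-0.0],[-0.0009,0.0004,-0.0001],[-0.0008,0.0004,-0.0],[-0.0009,0.0004,-0.0001]]}
down2 [ 0.0013 -0.0003  0.0015] fwd2 [0.0002 0.002  0.0003]
```

```bash
python3 -m handwheel '{"translation":[[0.0075,-0.0014,0.0075],[0.0075,-0.0014,0.0075],[0.0075,-0.0014,0.0075],[0.0075,-0.0014,0.0075],[0.0075,-0.0014,0.0075],[0.0075,-0.0014,0.0075],[0,0,0]],"rotation":[[-0.001,0.0005,0],[-0.001,0.0005,0],[-0.001,0.0005,0],[-0.001,0.0005,0],[-0.001,0.0005,0],[-0.001,0.0005,0],[0,0,0]]}'
python3 - <<'E'
from h import *
c=cam("side"); save(c,"s3",(200,110,360,230),4.5)
c=cam("top"); save(c,"t3",(170,120,300,220),5)
E
```

```text
time_s: 11.18
tcp_pos: [614.5, 72.7, 166.1]
orientation: [0.313, 0.628, 0.695, -0.158]
contact_force: [-0.1, -0.2, -8.0]
width: 7.6
```

View pics/s3.png

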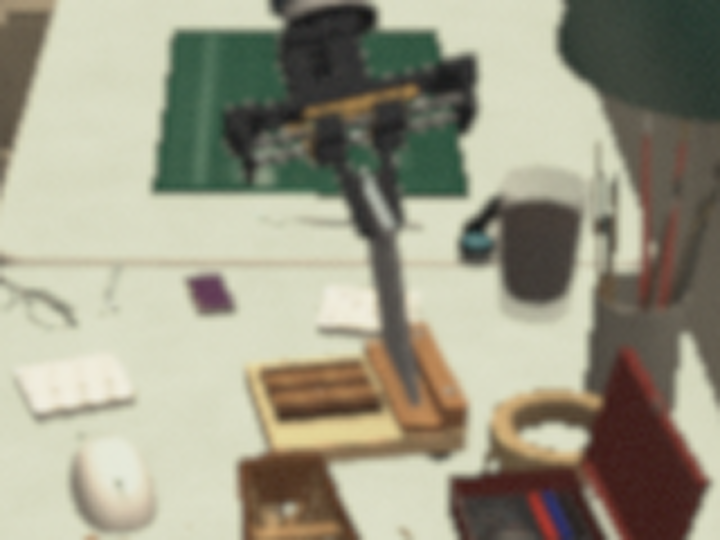

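View pics/t3.png

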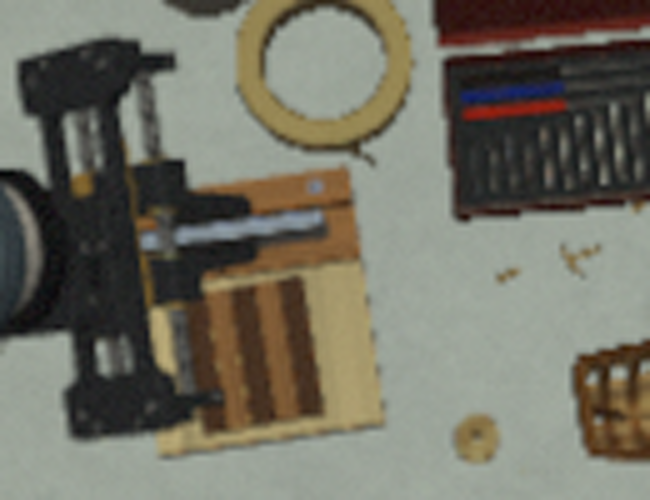

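Side view: the plate is 80° steep, its heel just above the ledge (410,400 in the crop), with the fence behind it. Top view: it is parallel to the fence. Next I touch down gently.

```bash
python3 -m handwheel '{"translation":[[0.0013,-0.0003,0.0015],[0.0013,-0.0003,0.0015],[0,0,0]],"rotation":[[0,0,0],[0,0,0],[0,0,0]]}'|sed -n '2p;4p'
python3 -m handwheel '{"translation":[[0.0007,-0.0002,0.0008],[0,0,0]],"rotation":[[0,0,0],[0,0,0]]}'|sed -n '2p;4p'
python3 -m handwheel '{"translation":[[0.0007,-0.0002,0.0008],[0,0,0]],"rotation":[[0,0,0],[0,0,0]]}'|sed -n '2p;4p'
```

```text
tcp_pos: [614.9, 72.7, 163.0]
contact_force: [0.7, 0.1, -6.8]
tcp_pos: [615.2, 72.5, 162.3]
contact_force: [-0.0, -0.6, -4.4]
tcp_pos: [615.6, 72.4, 162.2]
contact_force: [-2.3, 1.4, 6.2]
```

```bash
python3 -m handwheel '{"translation":[[-0.0001,0.0021,-0.0002],[0.0002,0.002,0.0003],[0.0002,0.002,0.0003],[0.0001,0.001,0.0001],[0,0,0]],"rotation":[[0,0,0],[0,0,0],[0,0,0],[0,0,0],[0,0,0]]}'|sed -n '2p;4p'
python3 -m handwheel '{"translation":[[0.0001,0.001,0.0001],[0.0001,0.001,0.0001],[0,0,0]],"rotation":[[0,0,0],[0,0,0],[0,0,0]]}'|sed -n '2p;4p'
python3 -c "
from h import *;o=tool()[2];print(o['joints'].round(2))"
```

```text
tcp_pos: [621.3, 72.9, 162.8]
contact_force: [-9.0, 2.8, 13.9]
tcp_pos: [623.0, 73.1, 163.0]
contact_force: [-9.9, 4.4, 13.9]
[-1.18  0.94  0.98  1.78 -0.03  0.77 -0.31]
```

```bash
python3 -m handwheel '{"translation":[[-0.0006,0.0001,-0.0007],[0,0,0]],"rotation":[[0,0,0],[0,0,0]]}'|sed -n '2p;4p'
python3 -m handwheel '{"translation":[[0.0001,0.001,0.0001],[0.0001,0.001,0.0001],[0,0,0]],"rotation":[[0,0,0],[0,0,0],[0,0,0]]}'|sed -n '2p;4p'
python3 -m handwheel '{"translation":[[0.0001,0.001,0.0001],[0.0001,0.001,0.0001],[0,0,0]],"rotation":[[0,0,0],[0,0,0],[0,0,0]]}'|sed -n '2p;4p'
```

```text
tcp_pos: [623.6, 73.9, 162.4]
contact_force: [-3.2, -0.2, 1.8]
tcp_pos: [626.1, 74.4, 162.4]
contact_force: [-2.0, -1.2, -1.1]
tcp_pos: [627.6, 74.5, 162.6]
contact_force: [-5.1, -2.0, 0.2]
```

```bash
python3 -m handwheel '{"translation":[[0.0001,0.001,0.0001],[0,0,0]],"rotation":[[0,0,0],[0,0,0]]}'|sed -n '2p;4p'
python3 - <<'E'
from path import *
p,r,o=tool(); print(o['torque'])
P,T=grip(heel_bed(80),80,YB,40); d=R.from_euler('z',-YB,degrees=True).apply(p-P); print("offset bed",d.round(1),np.degrees((r.inv()*T).as_rotvec()).round(2))
c=cam("side"); save(c,"s4",(270,160,330,220),10)
E
```

```text
tcp_pos: [628.5, 74.7, 162.7]
contact_force: [-4.7, -1.5, 1.6]
[ 0.07693443  1.65620435 -0.74832719]
offset bed [4.3 0.5 0.5] [ 0.07 -0.05  0.03]
```

View pics/s4.png

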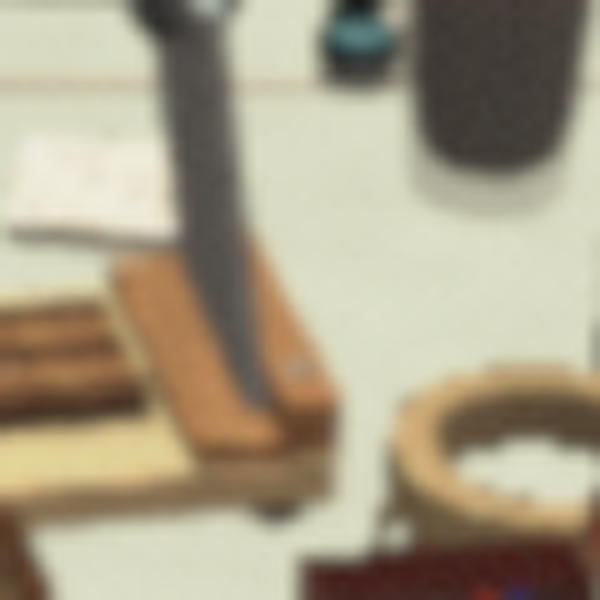

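```bash
python3 -m handwheel '{"translation":[[0.0001,0.001,0.0001],[0.0001,0.001,0.0001],[0,0,0]],"rotation":[[0,0,0],[0,0,0],[0,0,0]]}'|sed -n '2p;4p'
```

```text
tcp_pos: [630.1, 74.8, 162.9]
contact_force: [-6.1, -0.8, 3.2]
```

Run:
```python
import held; from held import *
held.TH=80; look("5"); print(tool()[2]["torque"])
W=np.load("side0.npy")
c=cam("side"); M=cloud(c).reshape(-1,3); L=R.from_euler('z',-YB,degrees=True).apply(M-np.r_[BX,0]); L[:,1]-=0
im=c["pixels"].reshape(-1,3).astype(int); g=np.ptp(im,axis=1)<30
for z in range(40,130,10):
    k=g&(L[:,2]>z)&(L[:,2]<z+10)&(abs(L[:,0])<60)&(abs(L[:,1])<60); print(z,k.sum(),np.median(L[k,0]).round(1),np.percentile(L[k,0],[10,90]).round(1),np.percentile(L[k,1],[2,98]).round(1))
f=np.isfinite(L).all(1)&(L[:,2]>48)&(L[:,2]<60)&(L[:,0]>40)&(L[:,0]<75)&(abs(L[:,1])<70)&~g; print("fence",np.percentile(L[f,0],[2,98]).round(1),np.percentile(L[f,1],[2,98]).round(1))
```

```text
[-1.16  0.94  0.98  1.77 -0.03  0.77 -0.3 ]
top 121 u [-112.3   14. ] w [-51.1 -11.2  39.5] n [-4.4  0.8  5.6]
  tilt [1.9 0.2]
  
side 240 u [-115.4   13.7] w [-56.2 -34.8  42.9] n [-8.6 -5.8  2.4]
  tilt [ 1.1 -2.5]
   (-120.0, -56.4, -46.6) (-110.0, -55.3, -46.9) (-100.0, -52.4, 1.0) (-90.0, -56.4, 12.9) (-80.0, -55.9, 39.3) (-70.0, -55.6, 32.6) (-60.0, -55.8, 42.7)
[-0.07579749  1.94767636 -0.87808395]
40 2 40.9 [40.3 41.6] [-52.1 -46. ]
50 14 33.8 [32.6 38.7] [-50.8  43. ]
60 20 32.9 [31.7 38.7] [-48.2  41.4]
70 20 31.4 [30.2 34.7] [-49.5  38. ]
80 14 29.6 [28.8 32.7] [-51.9  48.2]
90 22 28.8 [27.7 33.4] [-48.2  49.7]
100 20 27.2 [26.4 31. ] [-52.   40.5]
110 21 26.1 [24.6 32.1] [-49.7  44. ]
120 21 24.5 [23.  29.1] [-51.3  48.5]
fence [42.9 63.1] [-66.3  36. ]
```

```bash
sed -i 's/BX=np.array(\[604,78.5\])/BX=np.array([606.5,78.9])/' path.py
python3 - <<'E'
from path import *
p,r,o=tool()
rows(p,r,[grip(heel_bed(t,0,0.3),t,YB,40) for t in np.arange(77.5,59,-2.5)])
q=o['joints']
for t in (75,70,65,60):
  q,e=ik(*grip(heel_bed(t),t,YB,40),q); print(q.round(2),round(e,3))
E
```

```text
{"translation":[[-0.0005,-0.0088,0.0],[-0.0,-0.0054,-0.0],[-0.0,-0.0053,-0.0],[-0.0001,-0.0054,-0.0001],[0.0,-0.0054,0.0],[0.0,-0.0053,0.0],[0.0,-0.0054,0.0],[0.0001,-0.0053,0.0001]],"rotation":[[-0.0316,-0.0004,0.0274],[-0.0319,-0.0,0.0268],[-0.0319,-0.0,0.0268],[-0.032,-0.0,0.0268],[-0.0319,-0.0,0.0268],[-0.0319,-0.0,0.0267],[-0.0319,-0.0,0.0268],[-0.0319,-0.0,0.0268]]}
[-1.23  0.92  0.98  1.81  0.03  0.68 -0.46] 0.009
[-1.27  0.9   0.98  1.88  0.1   0.6  -0.59] 0.02
[-1.3   0.87  0.96  1.98  0.27  0.47 -0.83] 0.0
[-1.34  0.89  0.97  2.03  0.36  0.41 -1.  ] 0.02
```

```bash
python3 -m handwheel '{"translation":[[-0.0005,-0.0085,0],[0,-0.0054,0],[0,-0.0054,0],[0,-0.0054,0],[0,0,0]],"rotation":[[-0.032,0,0.027],[-0.032,0,0.027],[-0.032,0,0.027],[-0.032,0,0.027],[0,0,0]]}'|sed -n '1,4p'
python3 - <<'E'
from path import *
p,r,o=tool(); print(o['joints'].round(2),o['torque'].round(2))
P,T=grip(heel_bed(70,0,.3),70,YB,40); print(R.from_euler('z',-YB,degrees=True).apply(p-P).round(1),np.degrees((r.inv()*T).as_rotvec()).round(2))
rows(p,r,[grip(heel_bed(t,0,0.3),t,YB,40) for t in np.arange(67.5,59,-2.5)])
E
```

```text
time_s: 15.6
tcp_pos: [606.6, 70.8, 157.8]
orientation: [0.363, 0.644, 0.667, -0.093]
contact_force: [-5.7, -0.0, 4.9]
[-1.3   0.96  1.06  1.94 -0.05  0.55 -0.44] [-0.23  1.39 -0.74]
[0.4 0.2 0.3] [ 0.16 -0.03 -0.03]
{"translation":[[-0.0001,-0.0058,0.0002],[-0.0,-0.0054,-0.0],[-0.0,-0.0053,-0.0],[0.0,-0.0054,0.0]],"rotation":[[-0.0293,-0.0005,0.0262],[-0.0319,-0.0,0.0268],[-0.032,-0.0,0.0268],[-0.0319,-0.0,0.0267]]}
```

```bash
python3 -m handwheel '{"translation":[[0,-0.0058,0],[0,-0.0054,0],[0,-0.0054,0],[0,-0.0054,0],[0,0,0]],"rotation":[[-0.03,0,0.0265],[-0.032,0,0.027],[-0.032,0,0.027],[-0.032,0,0.027],[0,0,0]]}'|sed -n '1,4p'
python3 - <<'E'
from path import *
p,r,o=tool(); print(o['joints'].round(2),o['torque'].round(2))
P,T=grip(heel_bed(60,0,.3),60,YB,40); print(R.from_euler('z',-YB,degrees=True).apply(p-P).round(1),np.degrees((r.inv()*T).as_rotvec()).round(2))
q=o['joints']
for tht in (60,57,55,50):
  for t in (40,20,0):
    qq,e=ik(*finger(t,tht,40,18,85),q); print(tht,t,qq.round(2),round(e,3))
E
```

```text
time_s: 16.23
tcp_pos: [586.5, 67.1, 149.2]
orientation: [0.41, 0.655, 0.634, -0.028]
contact_force: [-9.1, -0.6, 9.5]
[-1.41  1.02  1.12  2.09 -0.1   0.35 -0.57] [-0.56  1.2  -1.02]
[-0.4 -0.2  0.2] [ 0.05  0.01 -0.08]
60 40 [-1.45  1.01  1.11  2.08 -0.07  0.34 -0.64] 0.0
60 20 [-1.51  1.18  1.14  2.12 -0.53  0.3  -0.32] 0.0
60 0 [-1.46  1.22  1.02  2.12 -0.44  0.22 -0.48] 0.001
57 40 [-1.49  1.05  1.15  2.11 -0.16  0.3  -0.61] 0.0
57 20 [-1.49  1.11  1.07  2.15 -0.12  0.22 -0.73] 0.0
57 0 [-1.53  1.3   1.08  2.14 -0.8   0.22 -0.21] 0.0
55 40 [-1.49  1.04  1.13  2.12 -0.02  0.26 -0.77] 0.0
55 20 [-1.43  1.01  0.97  2.17  0.55  0.22 -1.39] 0.0
55 0 [-1.56  1.35  1.1   2.15 -0.95  0.22 -0.11] 0.0
50 40 [-1.58  1.18  1.23  2.16 -0.57  0.22 -0.36] 0.0
50 20 [-1.62  1.32  1.2   2.2  -1.    0.22 -0.07] 0.0
50 0 [-1.62  1.44  1.14  2.18 -1.25  0.22  0.07] 0.0
```

```bash
python3 -m handwheel '{"translation":[[0,0.003,0],[0,0.003,0],[0,0,0]],"rotation":[[0,0,0],[0,0,0],[0,0,0]]}' 0.2 20
python3 -m handwheel '{"translation":[[0,0.005,0],[0,0.004,0],[0,0,0]],"rotation":[[0,0,0],[0,0,0],[0,0,0]]}' 0.4
python3 - <<'E'
from h import *
c=cam("side"); save(c,"s6",(210,110,350,230),5)
E
```

```text
time_s: 16.6
tcp_pos: [593.3, 69.3, 151.7]
orientation: [0.409, 0.655, 0.634, -0.027]
contact_force: [-1.6, -0.7, -0.8]
width: 17.7
time_s: 16.98
tcp_pos: [600.7, 70.4, 156.2]
orientation: [0.409, 0.655, 0.634, -0.027]
contact_force: [-1.4, 0.6, -1.6]
width: 35.2
```

View pics/s6.png

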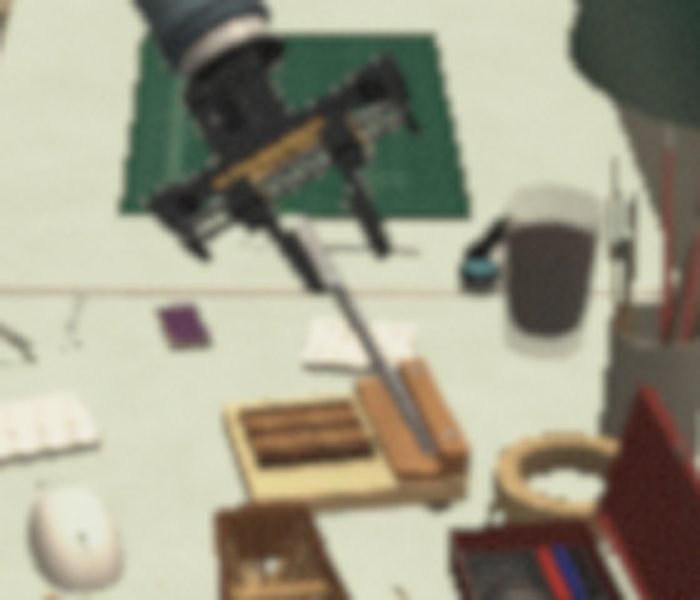

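The plate lies on the lower finger (310,270 in the crop) and its heel is in the ledge/fence corner (435,455). Next I open wider, moving the tool so the lower finger stays under the plate.

```bash
python3 -m handwheel '{"translation":[[0,0.004,0],[0,0.005,0],[0,0.005,0],[0,0.0035,0],[0,0,0]],"rotation":[[0,0,0],[0,0,0],[0,0,0],[0,0,0],[0,0,0]]}' 0.8
python3 - <<'E'
from path import *
p,r,o=tool(); print(o['joints'].round(2))
for s in (26,30,34):
  P,T=finger(60,60,40,s,o['width']); print(s,r.inv().apply(p-P).round(1))
Ts=np.arange(57,-.1,-3)
L=[finger(t,60+ (60-t)/60*3,40+(60-t)/60*5,np.interp(t,[30,60],[17,32]),o['width']) for t in Ts]
rows(p,r,L)
q=o['joints']
for i,X in enumerate(L):
  q,e=ik(*X,q)
  if i%4==3: print(Ts[i],q.round(2),round(e,3),X[0].round())
E
```

```text
time_s: 17.65
tcp_pos: [615.4, 72.5, 165.0]
orientation: [0.409, 0.656, 0.634, -0.027]
contact_force: [-0.8, 0.8, -1.8]
width: 70.3
[-1.37  1.01  1.13  2.02 -0.08  0.39 -0.55]
26 [7.  2.1 0.6]
30 [ 7.   2.1 -3.4]
34 [ 7.   2.1 -7.4]
{"translation":[[-0.0069,-0.0098,0.0042],[0.0004,-0.0077,-0.0009],[0.0007,-0.0076,-0.0005],[0.001,-0.0075,-0.0002],[0.0013,-0.0075,0.0001],[0.0016,-0.0072,0.0005],[0.0019,-0.0072,0.0007],[0.0022,-0.0069,0.001],[0.0024,-0.0068,0.0013],[0.0028,-0.0065,0.0016]],"rotation":[[0.0028,-0.0059,-0.0032],[0.0019,-0.0042,-0.0016],[0.0019,-0.0041,-0.0016],[0.0019,-0.0042,-0.0017],[0.0018,-0.0042,-0.0016],[0.0019,-0.0041,-0.0017],[0.0019,-0.0042,-0.0016],[0.0018,-0.0042,-0.0017],[0.0019,-0.0041,-0.0017],[0.0018,-0.0042,-0.0017]]}
{"translation":[[0.003,-0.0063,0.0034],[0.0032,-0.006,0.0036],[0.0035,-0.0058,0.0038],[0.0038,-0.0055,0.0041],[0.004,-0.0051,0.0043],[0.0042,-0.0049,0.0044],[0.0044,-0.0045,0.0047],[0.0046,-0.0042,0.0048],[0.0048,-0.0038,0.0049],[0.005,-0.0034,0.0051]],"rotation":[[0.0019,-0.0042,-0.0016],[0.0018,-0.0041,-0.0017],[0.0018,-0.0042,-0.0018],[0.0019,-0.0042,-0.0017],[0.0018,-0.0041,-0.0017],[0.0018,-0.0042,-0.0017],[0.0018,-0.0042,-0.0018],[0.0018,-0.0041,-0.0017],[0.0017,-0.0042,-0.0018],[0.0018,-0.0042,-0.0017]]}
48.0 [-1.43  1.01  1.11  2.04 -0.04  0.38 -0.65] 0.003 [588.  63. 150.]
36.0 [-1.45  1.04  1.08  2.08 -0.02  0.37 -0.72] 0.003 [565.  63. 130.]
24.0 [-1.46  1.08  1.04  2.09 -0.    0.35 -0.78] 0.0 [550.  62. 105.]
12.0 [-1.45  1.14  1.    2.08 -0.01  0.34 -0.83] 0.002 [542.  60.  75.]
0.0 [-1.43  1.2   0.96  2.06 -0.01  0.33 -0.87] 0.0 [540.  60.  43.]
```

```bash
sed -i 's/return e+T.apply(\[0,0,s\])+n\*(g\/2-off),T/return e+w*8+T.apply([0,0,s])+n*(g\/2-off),T/' path.py
python3 - <<'E'
from path import *
p,r,o=tool()
Ts=np.arange(57.5,29,-2.5)
rows(p,r,[finger(t,60+ (60-t)/60*3,40+(60-t)/60*5,np.interp(t,[20,60],[18,31]),o['width'],1,-2) for t in Ts])
E
```

```text
{"translation":[[-0.0008,-0.0066,-0.0013],[0.0003,-0.0064,-0.0004],[0.0005,-0.0063,-0.0001],[0.0007,-0.0063,0.0001],[0.0009,-0.0063,0.0004],[0.0011,-0.0062,0.0005],[0.0013,-0.0061,0.0008],[0.0015,-0.0059,0.001],[0.0017,-0.0059,0.0012],[0.0019,-0.0057,0.0014]],"rotation":[[0.0024,-0.0052,-0.0029],[0.0016,-0.0035,-0.0014],[0.0016,-0.0034,-0.0013],[0.0016,-0.0035,-0.0014],[0.0016,-0.0035,-0.0013],[0.0015,-0.0035,-0.0014],[0.0016,-0.0034,-0.0014],[0.0016,-0.0035,-0.0014],[0.0015,-0.0035,-0.0014],[0.0016,-0.0034,-0.0013]]}
{"translation":[[0.0021,-0.0056,0.0016],[0.0023,-0.0054,0.0018]],"rotation":[[0.0015,-0.0035,-0.0014],[0.0015,-0.0035,-0.0015]]}
```

```bash
python3 -m handwheel '{"translation":[[-0.0008,-0.0066,-0.0013],[0.0003,-0.0064,-0.0004],[0.0005,-0.0063,-0.0001],[0.0007,-0.0063,0.0001],[0.0009,-0.0063,0.0004],[0.0011,-0.0062,0.0005],[0.0013,-0.0061,0.0008],[0.0015,-0.0059,0.001],[0,0,0]],"rotation":[[0.0024,-0.005,-0.003],[0.0016,-0.0035,-0.0014],[0.0016,-0.0035,-0.0014],[0.0016,-0.0035,-0.0014],[0.0016,-0.0035,-0.0014],[0.0016,-0.0035,-0.0014],[0.0016,-0.0035,-0.0014],[0.0016,-0.0035,-0.0014],[0,0,0]]}'
python3 - <<'E'
from path import *
p,r,o=tool(); print(o['joints'].round(2))
P,T=finger(40,60+ 20/60*3,40+20/60*5,np.interp(40,[20,60],[18,31]),o['width'],1,-2); print(r.inv().apply(p-P).round(1))
c=cam("side"); save(c,"s7",(210,110,350,230),5)
Ts=np.arange(37.5,-.1,-2.5)
rows(p,r,[finger(t,60+ (60-t)/60*3,40+(60-t)/60*5,np.interp(t,[20,60],[18,31]),o['width'],1,-2) for t in Ts])
E
```

```text
time_s: 18.77
tcp_pos: [573.3, 69.2, 135.8]
orientation: [0.414, 0.653, 0.632, -0.045]
contact_force: [-0.7, -1.3, -2.4]
width: 70.3
[-1.43  1.06  1.11  2.09 -0.11  0.37 -0.59]
[ 0.2 -0.9  0.1]
{"translation":[[0.0015,-0.005,0.0011],[0.0019,-0.0057,0.0014],[0.0021,-0.0056,0.0016],[0.0023,-0.0054,0.0018],[0.0025,-0.0053,0.002],[0.0026,-0.0051,0.0021],[0.0029,-0.0049,0.0023],[0.003,-0.0047,0.0025],[0.0031,-0.0045,0.0034],[0.0034,-0.0043,0.0036]],"rotation":[[0.0009,-0.0031,0.0],[0.0015,-0.0035,-0.0014],[0.0016,-0.0034,-0.0014],[0.0015,-0.0035,-0.0014],[0.0015,-0.0035,-0.0014],[0.0016,-0.0035,-0.0014],[0.0015,-0.0034,-0.0014],[0.0015,-0.0035,-0.0014],[0.0015,-0.0035,-0.0015],[0.0015,-0.0034,-0.0014]]}
{"translation":[[0.0035,-0.004,0.0037],[0.0036,-0.0039,0.0039],[0.0038,-0.0036,0.0039],[0.0039,-0.0033,0.0041],[0.004,-0.0031,0.0041],[0.0042,-0.0028,0.0043]],"rotation":[[0.0015,-0.0035,-0.0014],[0.0015,-0.0035,-0.0015],[0.0015,-0.0035,-0.0014],[0.0015,-0.0034,-0.0015],[0.0015,-0.0035,-0.0015],[0.0015,-0.0035,-0.0014]]}
```

View pics/s7.png

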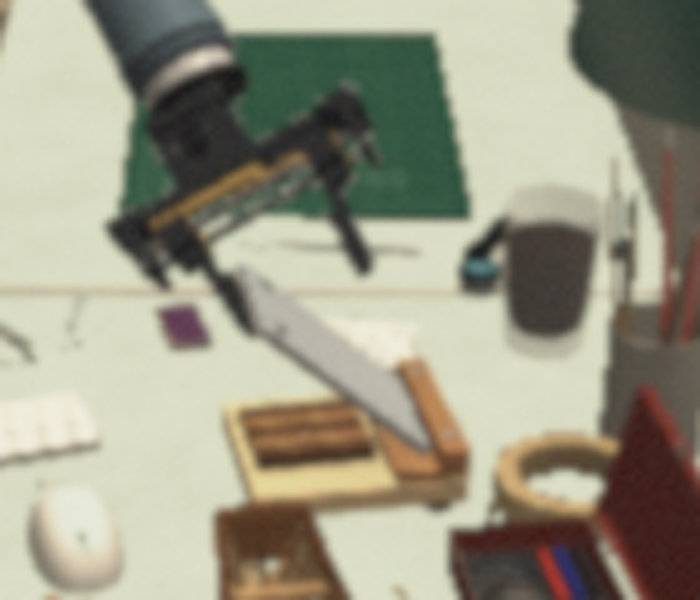

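The plate is down to about 40°, still resting on the lower finger near (240,310), with its heel in the corner. I carry on lowering it.

```bash
python3 -m handwheel '{"translation":[[0.0015,-0.005,0.0011],[0.0019,-0.0057,0.0014],[0.0021,-0.0056,0.0016],[0.0023,-0.0054,0.0018],[0.0025,-0.0053,0.002],[0.0026,-0.0051,0.0021],[0.0029,-0.0049,0.0023],[0.003,-0.0047,0.0025],[0,0,0]],"rotation":[[0.001,-0.003,0],[0.0015,-0.0035,-0.0014],[0.0015,-0.0035,-0.0014],[0.0015,-0.0035,-0.0014],[0.0015,-0.0035,-0.0014],[0.0015,-0.0035,-0.0014],[0.0015,-0.0035,-0.0014],[0.0015,-0.0035,-0.0014],[0,0,0]]}'
cat > pltilt.py <<'E'
from path import *
def meas(nm,crop=None):
    for n in ("side","top"):
        c=cam(n); M=cloud(c).reshape(-1,3); 
        L=R.from_euler('z',-YB,degrees=True).apply(np.nan_to_num(M,nan=1e4)-np.r_[BX,0])
        im=c["pixels"].reshape(-1,3).astype(int); g=(np.ptp(im,axis=1)<28)&(im.mean(1)>70)&(im.mean(1)<190)
        k=g&(abs(L[:,0]+30)<60)&(abs(L[:,1])<45)&(L[:,2]>40)&(L[:,2]<110)
        X=L[k]
        for _ in range(4):
            A=np.c_[X[:,0],X[:,1],np.ones(len(X))]; s=np.linalg.lstsq(A,X[:,2],rcond=None)[0]; e=abs(X[:,2]-A@s); X=X[e<max(3,2*np.median(e))]
        print(n,len(X),"slope deg x,y",np.degrees(np.arctan(s[:2])).round(1),"z at x=45,-105:",(s[2]+45*s[0]).round(1),(s[2]-105*s[0]).round(1))
        if crop: save(c,n+nm,crop,5)
E
python3 - <<'E'
from pltilt import *
meas("8"); p,r,o=tool(); print(o['joints'].round(2))
Ts=np.arange(17.5,-.1,-2.5)
f=lambda t,off:finger(t,60+ (60-t)/60*3,40+(60-t)/60*5,np.interp(t,[20,60],[18,31]),o['width'],1,off)
print(r.inv().apply(p-f(20,-2)[0]).round(1))
rows(p,r,[f(t,-2) for t in Ts])
E
```

```text
time_s: 19.95
tcp_pos: [547.8, 68.9, 95.1]
orientation: [0.419, 0.652, 0.629, -0.061]
contact_force: [-1.5, 0.2, -2.5]
width: 70.6
side 219 slope deg x,y [-23.1   1.6] z at x=45,-105: 43.5 107.4
top 884 slope deg x,y [-23.   1.] z at x=45,-105: 42.4 106.1
[-1.45  1.14  1.06  2.12 -0.14  0.35 -0.64]
[-0.2  0.4 -0.1]
{"translation":[[0.0034,-0.0049,0.0035],[0.0033,-0.0043,0.0036],[0.0035,-0.004,0.0037],[0.0037,-0.0039,0.0038],[0.0038,-0.0036,0.004],[0.0039,-0.0033,0.004],[0.004,-0.0031,0.0042],[0.0042,-0.0028,0.0043]],"rotation":[[0.0019,-0.0035,-0.0023],[0.0015,-0.0034,-0.0014],[0.0015,-0.0035,-0.0014],[0.0015,-0.0035,-0.0015],[0.0015,-0.0034,-0.0014],[0.0015,-0.0035,-0.0015],[0.0015,-0.0035,-0.0015],[0.0015,-0.0035,-0.0014]]}
```

```bash
python3 -m handwheel '{"translation":[[0.0034,-0.0049,0.0035],[0.0033,-0.0043,0.0036],[0.0035,-0.004,0.0037],[0.0037,-0.0039,0.0038],[0.0038,-0.0036,0.004],[0,0,0]],"rotation":[[0.002,-0.0035,-0.002],[0.0015,-0.0035,-0.0015],[0.0015,-0.0035,-0.0015],[0.0015,-0.0035,-0.0015],[0.0015,-0.0035,-0.0015],[0,0,0]]}'
python3 - <<'E'
from pltilt import *
meas("9",(190,110,330,230)); p,r,o=tool(); print(o['joints'].round(2))
f=lambda t,off:finger(t,60+ (60-t)/60*3,40+(60-t)/60*5,np.interp(t,[20,60],[18,31]),o['width'],1,off)
print(r.inv().apply(p-f(7.5,-2)[0]).round(1), "tip lower z", (p-35*r.as_matrix()[:,1]).round(1))
rows(p,r,[f(t,-2) for t in (6,4.5,3,1.5,0,-1.5,-3)])
E
```

```text
time_s: 20.8
tcp_pos: [541.4, 67.5, 62.7]
orientation: [0.421, 0.65, 0.628, -0.071]
contact_force: [-2.8, -1.5, -2.9]
width: 70.3
side 142 slope deg x,y [-9.6  1.5] z at x=45,-105: 47.3 72.7
top 849 slope deg x,y [-10.1   0.3] z at x=45,-105: 44.5 71.1
[-1.44  1.21  1.01  2.11 -0.17  0.34 -0.68]
[-0.2 -0.1  0.1] tip lower z [510.9  62.4  47.2]
{"translation":[[0.0026,-0.0019,0.0023],[0.0023,-0.002,0.0025],[0.0025,-0.0018,0.0024],[0.0024,-0.0018,0.0026],[0.0025,-0.0017,0.0025],[0.0026,-0.0015,0.0026],[0.0026,-0.0015,0.0027]],"rotation":[[0.0004,-0.0014,-0.0008],[0.0008,-0.0021,-0.0009],[0.0009,-0.0021,-0.0009],[0.0009,-0.0021,-0.0009],[0.0009,-0.002,-0.0009],[0.0009,-0.0021,-0.0009],[0.0009,-0.0021,-0.0008]]}
```

View pics/side9.png

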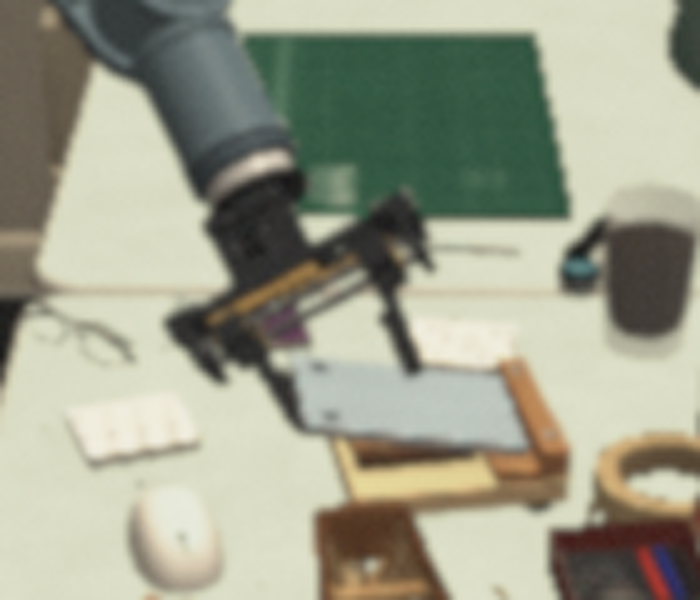

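```bash
python3 -m handwheel '{"translation":[[0.0026,-0.002,0.0023],[0.0023,-0.002,0.0025],[0.0025,-0.0018,0.0025],[0.0025,-0.0018,0.0025],[0.0025,-0.0017,0.0025],[0,0,0]],"rotation":[[0.0005,-0.0015,-0.001],[0.001,-0.002,-0.001],[0.001,-0.002,-0.001],[0.001,-0.002,-0.001],[0.001,-0.002,-0.001],[0,0,0]]}'
python3 - <<'E'
from pltilt import *
meas("10"); p,r,o=tool(); print(o['joints'].round(2))
print("tip lower z", (p-35*r.as_matrix()[:,1]).round(1), "down1",r.inv().apply([0,0,-.001]).round(5),"back1",r.inv().apply(-.001*pl(90,YB)[1]).round(5))
E
```

```text
time_s: 21.65
tcp_pos: [540.4, 67.2, 42.7]
orientation: [0.423, 0.65, 0.627, -0.078]
contact_force: [-5.5, -1.5, -2.6]
width: 70.6
side 157 slope deg x,y [-1.9  1.4] z at x=45,-105: 48.6 53.6
top 602 slope deg x,y [-2.4  0.2] z at x=45,-105: 45.5 51.8
[-1.43  1.25  0.98  2.09 -0.18  0.34 -0.69]
tip lower z [509.7  62.2  27.1] down1 [ 0.00063 -0.00045  0.00063] back1 [-0.00032 -0.00089 -0.00032]
```

```bash
python3 -m handwheel '{"translation":[[0.0012,-0.0009,0.0012],[0.0012,-0.0009,0.0012],[0,0,0]],"rotation":[[0,0,0],[0,0,0],[0,0,0]]}' | sed -n '2p;4p'
python3 -m handwheel '{"translation":[[0.0006,-0.0004,0.0006],[0.0006,-0.0004,0.0006],[0,0,0]],"rotation":[[0,0,0],[0,0,0],[0,0,0]]}' | sed -n '2p;4p'
python3 - <<'E'
from pltilt import *
meas("11")
E
```

```text
tcp_pos: [540.4, 67.2, 39.1]
contact_force: [-5.8, -2.4, -2.3]
tcp_pos: [540.5, 67.2, 37.2]
contact_force: [-5.8, -2.4, -2.9]
side 138 slope deg x,y [-0.4  2.1] z at x=45,-105: 48.2 49.3
top 595 slope deg x,y [-0.4  1.2] z at x=45,-105: 45.1 46.0
```

```bash
python3 -m handwheel '{"translation":[[0.0006,-0.0004,0.0006],[0.0006,-0.0004,0.0006],[0,0,0]],"rotation":[[0,0,0],[0,0,0],[0,0,0]]}' | sed -n '2p;4p'
python3 -m handwheel '{"translation":[[0,-0.001,0],[0,-0.001,0],[0,-0.002,0],[0,0,0]],"rotation":[[0,0,0],[0,0,0],[0,0,0],[0,0,0]]}' | sed -n '2p;4p'
python3 - <<'E'
from pltilt import *
meas("12",(180,120,290,230)); p,r,o=tool();print((p-35*r.as_matrix()[:,1]).round(1),np.array(r.as_matrix()).round(2))
E
```

```text
tcp_pos: [541.1, 67.5, 35.8]
contact_force: [-5.6, -1.8, -1.6]
tcp_pos: [539.4, 68.2, 34.6]
contact_force: [1.9, 0.3, 2.4]
side 134 slope deg x,y [0.9 3.8] z at x=45,-105: 50.6 48.1
top 628 slope deg x,y [-0.2  0.6] z at x=45,-105: 45.6 46.1
[508.4  63.1  18.6] [[ 0.2   0.88  0.43]
 [ 0.75  0.15 -0.64]
 [-0.63  0.46 -0.63]]
```

View pics/top12.png

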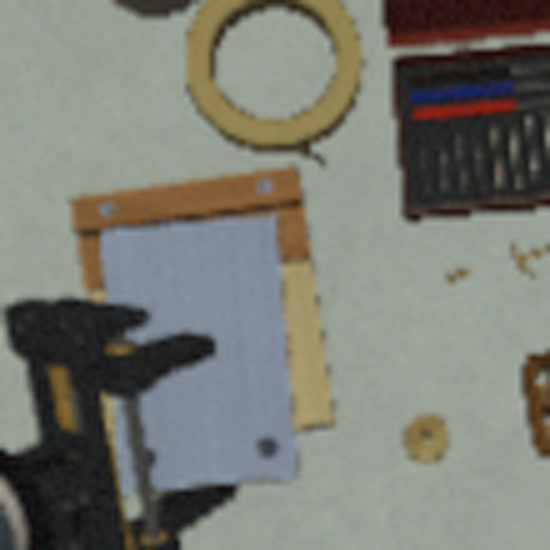

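```bash
python3 -m handwheel '{"translation":[[0,0.002,0],[0,0.002,0],[0,0,0]],"rotation":[[0,0,0],[0,0,0],[0,0,0]]}' 0.97 | sed -n '1,5p'
cat > sq.py <<'E'
from pltilt import *
def sq():
    c=cam("top"); M=np.nan_to_num(cloud(c),nan=1e4); im=c["pixels"].astype(int)
    L=R.from_euler('z',-YB,degrees=True).apply(M.reshape(-1,3)-np.r_[BX,0]).reshape(M.shape)
    hsv=cv2.cvtColor(c["pixels"],cv2.COLOR_RGB2HSV)
    b=im[...,2]-im[...,0]
    k=(b>8)&(im.mean(2)>90)&(abs(L[...,0]+30)<100)&(abs(L[...,1])<75)&(L[...,2]>38)&(L[...,2]<60)
    def line(pts): 
        vx,vy,x0,y0=cv2.fitLine(pts.astype(np.float32),cv2.DIST_HUBER,0,.01,.01).ravel(); return vx,vy,x0,y0
    X=L[k]
    # right side edge (min y per x-bin), heel edge (max x per y-bin)
    side=np.array([(x+2.5,X[(X[:,0]>=x)&(X[:,0]<x+5),1].min()) for x in range(-90,30,5) if ((X[:,0]>=x)&(X[:,0]<x+5)).sum()>3])
    heel=np.array([(X[(X[:,1]>=y)&(X[:,1]<y+5),0].max(),y+2.5) for y in range(-44,40,5) if ((X[:,1]>=y)&(X[:,1]<y+5)).sum()>3])
    a=line(side); print("side edge: yaw",np.degrees(np.arctan2(a[1],a[0])).round(2)%180,"y at x=-30",(a[3]+(-30-a[2])*a[1]/a[0]).round(1))
    a=line(heel); print("heel edge: yaw",np.degrees(np.arctan(-a[0]/a[1])).round(2),"x at y=0",(a[2]-a[3]*a[0]/a[1]).round(1))
    # bed right edges: brown/yellow pixels
    w=(im[...,0]-im[...,2]>35)&(abs(L[...,0])<75)&(L[...,1]<-45)&(L[...,1]>-80)&(L[...,2]>22)&(L[...,2]<58); Y=L[w]
    e=np.array([(x+2.5,Y[(Y[:,0]>=x)&(Y[:,0]<x+5),1].min()) for x in range(-75,62,5) if ((Y[:,0]>=x)&(Y[:,0]<x+5)).sum()>1]); a=line(e); print("bed side: yaw",np.degrees(np.arctan(a[1]/a[0])).round(2),"y at x=-30",(a[3]+(-30-a[2])*a[1]/a[0]).round(1))
    w=(im[...,0]-im[...,2]>20)&(L[...,0]>42)&(L[...,0]<75)&(abs(L[...,1])<62)&(L[...,2]>46)&(L[...,2]<60); Y=L[w]
    for nm,fn in(("fence back",np.max),("fence front",np.min)):
        e=np.array([(fn(Y[(Y[:,1]>=y)&(Y[:,1]<y+5),0]),y+2.5) for y in range(-60,60,5) if ((Y[:,1]>=y)&(Y[:,1]<y+5)).sum()>2]); a=line(e); print(nm,"yaw",np.degrees(np.arctan(-a[0]/a[1])).round(2),"x at 0",(a[2]-a[3]*a[0]/a[1]).round(1))
    w=(im[...,0]-im[...,2]>20)&(L[...,0]>48)&(L[...,0]<62)&(L[...,2]>46)&(L[...,2]<60)&(abs(L[...,1])<80);Y=L[w];print("fence y ends",np.percentile(Y[:,1],[1,99]).round(1))
    return c
E
python3 - <<'E'
from sq import *
c=sq()
E
```

```text
time_s: 23.95
tcp_pos: [541.4, 67.9, 35.7]
orientation: [0.423, 0.65, 0.627, -0.077]
contact_force: [-0.0, -0.3, 0.2]
width: 85.6
side edge: yaw 177.68 y at x=-30 -42.0
heel edge: yaw -4.57 x at y=0 39.5
bed side: yaw -0.25 y at x=-30 -62.1
fence back yaw 0.11 x at 0 61.7
fence front yaw 0.03 x at 0 43.6
fence y ends [-61.8  65.7]
```

Run:
```python
from path import *
p,r,o=tool(); w=pl(90,YB)[2]; print("-w5",r.inv().apply(-.005*w).round(4),"up2",r.inv().apply([0,0,.002]).round(4),"n2 world",r.apply([0,2,0]).round(2))
```

```text
-w5 [-0.0035 -0.      0.0035] up2 [-0.0013  0.0009 -0.0013] n2 world [1.76 0.29 0.91]
```

```bash
python3 -m handwheel '{"translation":[[-0.0035,0,0.0035],[-0.0035,0,0.0035],[-0.0035,0,0.0035],[-0.0035,0,0.0035],[-0.0035,0,0.0035],[0,0.002,0],[0,0.002,0],[0,0,0]],"rotation":[[0,0,0],[0,0,0],[0,0,0],[0,0,0],[0,0,0],[0,0,0],[0,0,0],[0,0,0]]}' | sed -n '1,5p'
python3 -m handwheel '{"translation":[[0,0.0015,0],[0,0.0015,0],[0,0,0]],"rotation":[[0,0,0],[0,0,0],[0,0,0]]}' | sed -n '1,5p'
```

```text
time_s: 25.0
tcp_pos: [549.4, 44.4, 37.7]
orientation: [0.423, 0.65, 0.627, -0.076]
contact_force: [-0.4, 0.6, -0.0]
width: 85.4
time_s: 25.38
tcp_pos: [550.8, 44.0, 38.6]
orientation: [0.423, 0.65, 0.627, -0.077]
contact_force: [-3.3, -1.0, -1.7]
width: 85.2
```

```bash
python3 -m handwheel '{"translation":[[-0.0013,0.0009,-0.0013],[-0.0013,0.0009,-0.0013],[-0.0013,0.0009,-0.0013],[0,0,0]],"rotation":[[0,0,0],[0,0,0],[0,0,0],[0,0,0]]}' | sed -n '1,5p'
python3 - <<'E'
from sq import *
sq(); meas("13")
E
```

```text
time_s: 25.88
tcp_pos: [551.1, 44.0, 45.3]
orientation: [0.423, 0.65, 0.627, -0.077]
contact_force: [-3.9, -2.1, -4.0]
width: 84.9
side edge: yaw 177.79 y at x=-30 -42.2
heel edge: yaw -4.4 x at y=0 40.1
bed side: yaw 0.02 y at x=-30 -62.2
fence back yaw 0.12 x at 0 61.9
fence front yaw 0.21 x at 0 44.2
fence y ends [-62.2  65.4]
side 159 slope deg x,y [-2.   0.7] z at x=45,-105: 48.3 53.6
top 431 slope deg x,y [-2.4  0.3] z at x=45,-105: 45.4 51.6
```

```bash
python3 -m handwheel '{"translation":[[-0.0021,0,0.0021],[-0.0021,0,0.0021],[-0.0021,0,0.0021],[0,0,0]],"rotation":[[0,0,0],[0,0,0],[0,0,0],[0,0,0]]}' | sed -n '1,5p'
python3 - <<'E'
from sq import *
c=sq(); save(c,"t14",(180,120,290,230),5)
E
```

```text
time_s: 26.52
tcp_pos: [553.5, 36.0, 45.2]
orientation: [0.423, 0.65, 0.627, -0.076]
contact_force: [-0.6, -0.7, -3.8]
width: 85.4
side edge: yaw 0.84 y at x=-30 -46.3
heel edge: yaw -0.09 x at y=0 42.9
bed side: yaw -0.02 y at x=-30 -62.4
fence back yaw -0.02 x at 0 62.2
fence front yaw 0.81 x at 0 44.4
fence y ends [-61.8  65.3]
```

```bash
python3 -m handwheel '{"translation":[[0.0003,0.0009,0.0003],[0.0003,0.0009,0.0003],[0,0,0]],"rotation":[[0,0,0],[0,0,0],[0,0,0]]}' | sed -n '1,5p'
python3 -m handwheel '{"translation":[[0.0013,-0.0009,0.0013],[0.0013,-0.0009,0.0013],[0.0006,-0.0004,0.0006],[0.0006,-0.0004,0.0006],[0,0,0]],"rotation":[[0,0,0],[0,0,0],[0,0,0],[0,0,0],[0,0,0]]}' | sed -n '1,5p'
python3 - <<'E'
from sq import *
c=sq(); meas("15")
E
```

```text
time_s: 26.95
tcp_pos: [553.8, 35.6, 44.7]
orientation: [0.422, 0.65, 0.627, -0.078]
contact_force: [-5.8, 0.1, -3.8]
width: 85.5
time_s: 27.58
tcp_pos: [554.3, 35.1, 39.6]
orientation: [0.423, 0.65, 0.627, -0.078]
contact_force: [-5.0, -0.4, 0.6]
width: 85.6
side edge: yaw 0.92 y at x=-30 -46.7
heel edge: yaw 0.51 x at y=0 42.7
bed side: yaw -0.12 y at x=-30 -62.3
fence back yaw 0.42 x at 0 62.4
fence front yaw 0.66 x at 0 44.4
fence y ends [-62.2  65.6]
side 153 slope deg x,y [-1.4  2.6] z at x=45,-105: 47.4 51.0
top 420 slope deg x,y [-0.2  0.8] z at x=45,-105: 45.5 46.1
```

```bash
python3 -m handwheel '{"translation":[[0,-0.001,0],[0,-0.001,0],[0,-0.002,0],[0,0,0]],"rotation":[[0,0,0],[0,0,0],[0,0,0],[0,0,0]]}' | sed -n '1,5p'
python3 -m handwheel '{"translation":[[-0.0016,-0.0045,-0.0016],[-0.0016,-0.0045,-0.0016],[-0.0016,-0.0045,-0.0016],[-0.0016,-0.0045,-0.0016],[0,0,0]],"rotation":[[0,0,0],[0,0,0],[0,0,0],[0,0,0],[0,0,0]]}' | sed -n '1,5p'
```

```text
time_s: 28.22
tcp_pos: [552.1, 36.0, 37.4]
orientation: [0.423, 0.649, 0.627, -0.076]
contact_force: [0.0, 0.5, 0.1]
width: 85.7
time_s: 28.85
tcp_pos: [531.2, 32.1, 37.3]
orientation: [0.423, 0.65, 0.627, -0.077]
contact_force: [0.6, 0.4, -0.3]
width: 85.4
```

```bash
python3 -m handwheel '{"translation":[[-0.008,0.0,-0.008],[-0.010,0.003,-0.010],[-0.013,0.006,-0.013],[-0.016,0.009,-0.016],[-0.016,0.009,-0.016],[-0.016,0.009,-0.016],[0,0,0]],"rotation":[[0,0,0],[0,0,0],[0,0,0],[0,0,0],[0,0,0],[0,0,0],[0,0,0]]}' | sed -n '1,5p'
python3 - <<'E'
from sq import *
c=sq(); meas("16",(150,110,300,270))
for k in("mouse","sanding_block","side_cutters"):
    W=cloud(c); d=arm.find_in(k,c)[0]; u,v=map(int,np.round(d["uv"])); print(k,u,v)
E
```

```text
time_s: 29.72
tcp_pos: [513.5, 29.2, 154.9]
orientation: [0.423, 0.65, 0.627, -0.075]
contact_force: [0.2, 0.3, 0.1]
width: 85.2
side edge: yaw 0.98 y at x=-30 -46.6
heel edge: yaw 0.08 x at y=0 42.7
bed side: yaw -0.1 y at x=-30 -62.4
fence back yaw 0.33 x at 0 62.1
fence front yaw 0.04 x at 0 44.3
fence y ends [-62.2  64.9]
side 266 slope deg x,y [-0.  -0.2] z at x=45,-105: 48.2 48.2
top 454 slope deg x,y [ 0.1 -0.2] z at x=45,-105: 45.6 45.2
mouse 250 248
sanding_block 149 217
side_cutters 372 240
```

View pics/top16.png

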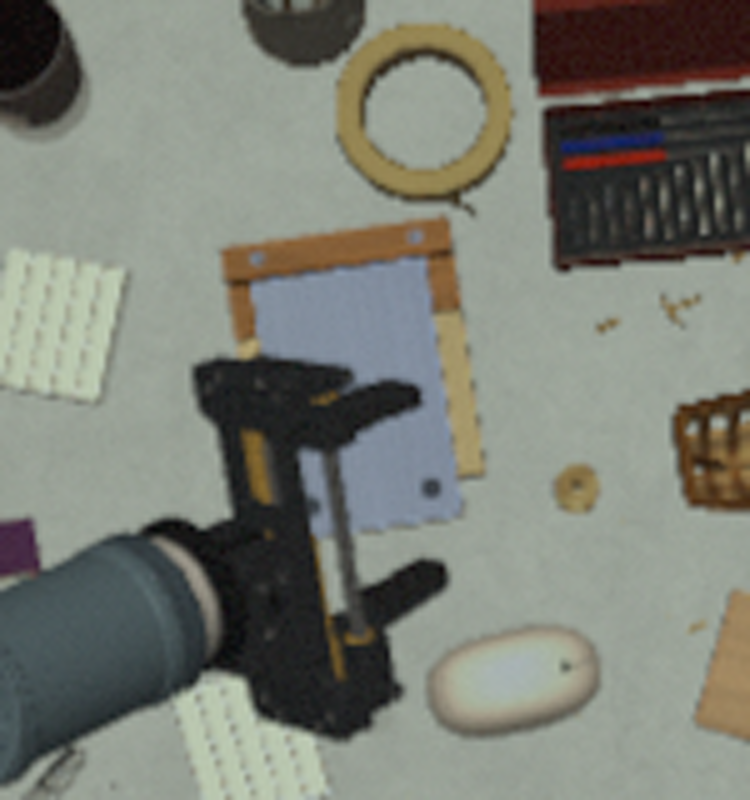

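The plate lies flat and parallel to the fence, its edge up against it. The gripper is well clear, so I hand the job in.

```bash
python3 -c "
from h import *
print(arm.job_done(), tool()[2]['time_s'])"
```

```text
the job is handed in; nothing more can be done
the job is handed in; nothing more can be done
```

I lifted the plate out of the rack and set its heel on the ledge against the fence at 80°. I pivoted it down gripped to 60°, then opened the jaws and lowered it the rest of the way on the lower finger. The robot was at about 30 s of the 48 s allowed when I handed in.

**Mended on the way:** At first touchdown the plate was turned about 2.5–3° and sat a few mm off centre. I lifted its near end about 2°, drew it square with the finger and lowered it again. As I backed off that first time, the upper finger seems to have touched the plate's top lightly (about 3 N). It cleared once I opened wider.

**Last checks:**
- **Flat:** tilt was 0.0–0.2° by both cameras, with the plate's top at 45–46 mm in the top view (46 expected). The side camera read 48 mm; it read heights about 2 mm high throughout.
- **Square:** the heel edge was 0.1° off and parallel to the fence, but the plate's side edge read 1.0°, so the two disagree slightly.
- **Against the fence:** the measured gap was about 1.5 mm, which is within the pixel blur.
- **Centred:** the plate is within about 1 mm of the middle along the fence.
- **Robot clear:** contact force was about zero, and the gripper was about 110 mm above the plate.

**Not confirmed:** The panel is hidden under the plate, so I could not check directly that it has not shifted. The mouse, sanding block and side cutters were found within a few pixels of their first positions (the cutters 8 px). The spool looks unmoved in the last picture.

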